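# Pin the two halves of a folding tube rack together

## Task

Join the two halves of the folding tube rack: push the loose half along the counter until its hinge knuckle is felt to settle in the V saddle of the fixed half's bracket, in line over the fixed knuckle. Take the hinge pin from its parking block and press it down through both knuckles, against the spring drag, until its collar is fully home on the upper knuckle, and let go with the loose half standing flat. Push and press gently, with less than 20 N between the halves and 30 N on the pin, and leave the jar, the pen and the stamp alone.

Things in the scene. Friction and masses are not known exactly. Their poses are not given: they have to be found in the camera images.
- dock: Fixed half of the rack, screwed to the counter: white block 60 (x) x 120 (y) x 60 mm high with wells and four tubes (caps to 98 mm, 90 mm or more from the origin). Origin: at counter level under the nominal hinge axis; block spans y +30 to +150, x -30 to +30 mm here; z up. A metal hinge bracket stands out of its -y end, clamped in a slot: the true hinge axis lies at x = 0, y = -14 to +14 mm
- pad (a joint): Spring pad in the fixed (lower) knuckle, in m: 0 with the bore empty, about 0.001 with the pin's full shank beside it. That knuckle: outer radius 13 mm, top 34 mm above the counter, bore 11.5 mm open to the counter. The pad, 14 to 22 mm above the counter on the +y side, stands 3 mm into it, yields to about 4 N sideways and drags on the pin (3 to 8 N) over its last 10 mm, so it does not drop home by itself
- saddle (a point): Point of the fixed block 47 mm above dock's origin, nominal place of the bracket's V saddle (35 to 58 mm high, open to the dock's -y; it shifts along y with the bracket, whose place is not measured): two faces at 45 degrees to y; both touch the loose half's knuckle when it is in line over the fixed one. Push it in along the dock's +y, blocks in one straight line, and feel for the stop
- leaf: Loose half of the rack, about 0.35 kg, standing on the counter: white block 60 (x) x 120 (y) x 60 mm high with two tubes at its -y end (caps to 98 mm, 44 mm beyond the grip tab) and an aluminium knuckle on its +y end. Origin: on the knuckle's axis at counter level; block spans y -150 to -30, x -30 to +30 mm here; z up. Home, it is on the true hinge axis
- leaf_bore (a point): Centre of the top of the loose half's (upper) knuckle, 58 mm above its origin: outer radius 13 mm, 36 to 58 mm above the counter (2 mm above the fixed knuckle when home), bore 11.5 mm through
- leaf_grip (a point): Grip point in the upright tab on top of the loose half, at (0, -90, 88) mm in its frame. The tab is 14 mm thick along the half's x, 30 mm long along its y, and reaches from 60 to 102 mm above the counter. Sliding the half on the counter takes some 2 to 6 N; lifted 1 mm clear it still fits into the saddle (2 mm of play over the fixed knuckle)
- pin: The steel hinge pin, 70 g, upright in its parking block: round shank 10 mm diameter and 50 mm long below a round collar 22 mm across and 4 mm thick, and above the collar a flat grip tab 24 mm (pin's x) x 12 mm (pin's y) from 4 to 36 mm above the origin. Origin: centre of the collar's underside, on the shank's axis; z up along the pin. The lowest 7 mm of the shank taper to 5 mm diameter. Fully home the origin is 58 mm above the counter
- pin_tip (a point): Lower end of the pin's shank, 50 mm below its origin
- park: The pin's parking block, fixed: grey plastic, 44 x 44 x 52 mm high with a 12 mm hole through its centre; the pin's collar rests on its top. Origin: centre of its underside
- jar: Bystander: a white specimen jar with a screw cap, 56 mm across, 65 mm high; origin centre of the underside
- pen: Bystander: a pen lying on the counter, about 140 mm long along its x; origin under its middle
- stamp: Bystander: a wooden hand stamp, 50 x 30 mm foot, 74 mm high; origin centre of the underside
There are look-alikes about, which are no part of the job. What is shaped like the dock but blue or pink is not meant.

How it is judged:
At the end, for the whole second after the job is handed in: Pin through both knuckles: spring pad pushed aside (over 0.0003 m), pin within 3 mm (tip 4 mm) of the loose knuckle's axis and upright (0.08 rad), collar at most 2 mm above the upper knuckle (origin 55 to 60 mm above the counter); loose half flat (0.04 rad, under 3 mm up); all released and at rest (value of joint pad above 0.0003 m and angle between leaf's own z axis and vertical below 0.04 rad and z of leaf in the frame of dock below 0.003 m and z of pin in the frame of dock between 0.055 and 0.06 m and horizontal distance between pin_tip and leaf below 0.004 m and horizontal distance between pin and leaf below 0.003 m and angle between the z axis of pin and the z axis of dock, either way round below 0.08 rad and linear speed of each of pin, leaf below 0.01 m/s); the robot touches nothing.
It fails at once if the two halves pressed together with more than 20 N (contact force between leaf and dock above 20 N).
It fails at once if the pin pressed on either half of the rack with more than 30 N (contact force between pin and dock above 30 N or contact force between pin and leaf above 30 N).
It fails at once if the robot pressed on the fixed half with more than 30 N (contact force between any of the arm, the fingers and dock above 30 N).
It fails at once if the jar, the pen or the stamp moved more than 20 mm (distance of any of jar, pen, stamp from where it was at the start of the episode above 0.02 m).
It also fails if it takes over 69 s, if anything falls off the work surface, if the arm or the gripper's body presses on something with over 40 N, if the wrist force passes 120 N, or if a joint passes its speed limit or range.

## Robot

A 6-joint arm with a two-finger parallel gripper is mounted at the origin on the work surface. World frame = base frame: x ahead of the robot, y to its left, z up, the work surface at z = 0. Lengths are in m, angles in rad, forces in N, time in s.
With the tool pointing down it reaches from about 0.375 to 0.9 m from the base axis. Payload 3.1 kg.
Tool frame: the origin (TCP) lies on the mounting face of the last link; the fingertips stand 182 mm ahead of it and the grasp point (between the pads) lies 164 mm ahead of it; z points along the fingers, y is the direction in which the jaws open and shut (so a half turn about z gives the same grasp; the last joint's range is limited). The gripper opens to 87 mm and grips with 3 to 60 N. Pads are 19 mm wide; open, the fingers measure 117 mm over their backs; the gripper's body (75 mm by 190 mm) begins 51 mm behind the grasp point.
Start: joints at [0.98, 0.527, 1.433, -0, 1.181, -0.178], TCP at [0.251, 0.572, 0.405] pointing down, gripper open.
Joint ranges: [-3.08, 3.08], [-0.75, 2.2], [0.22, 2.44], [-1.43, 4.57], [0, 2.65], [-2.85, 2.85]. Speed limits (rad/s): [2.79, 2.79, 3.14, 3.14, 3.14, 3.14].

## Interface

Orientations are given as a unit quaternion [x, y, z, w].
In Python, from rig import robot, camera, camera_model gives the robot as it stands.
- The arm moves only by the tool drive_tool, never from a script. Its argument "plan" is a list that holds one entry, the list of rows, each a list of 6 numbers: the shift along the world's x, y, z in units of 2.5 cm (1.0 is 2.5 cm), then the turn, a rotation vector about the world's x, y, z in units of 6 degrees (1.0 is 6 degrees). A call has 1 to 8 rows; each row shifts and turns the commanded pose from where the row before left it; what a row does not reach is not made up. A row lasts 1/8 s, in which the tool goes at most 62.5 mm and 10.7 degrees, less where a joint would pass 70% of its speed; a pose out of reach is approached as far as the arm can. A call with a number of a shift or a turn outside -1 to 1 is refused whole. A call with a gripper value outside its range is refused whole. "grip" is the closure, from 0 (fully open) to 1 (shut), set as the call begins (left out, the last holds). The fingers move at their own pace and stop on an object; "force" is the grip in N (left out, the last holds). Time passes only in rows, so rows that do not move let the fingers close. It gives the time, the measured TCP pose, the force and the opening at its end, in the units of the state.
- robot.get_obs(): the state, without advancing time (a new reading comes with each control period).
- camera(name): name is "side" or "top" or "wrist"; returns the picture (400x640x3 uint8, red, green, blue); there is no depth.
- camera_model(name): a dict with "K" (3x3 intrinsics, pixels), "world_to_cam" (4x4, takes a point from world to camera coordinates); the wrist camera has in their place "tool_from_camera" (4x4, takes a point from camera to tool coordinates, whose origin is the TCP and whose axes are the flange's). Camera axes: x right, y up, looking along -z (the intrinsics and any distortion apply to the point x, -y, -z); pixel columns grow to the right and rows downward; lengths in m; the calibration is good to about 2 mm. The wrist camera is an equidistant fisheye: a pixel r from the principal point sees the ray r / f radians off the axis. A picture is of the moment at which its call begins: read the wrist's pose just before it. camera_model takes no time and is no camera call.
- robot.hand_in(): hands the job in, once; it reports no verdict.
The state is a dict: "time": time; "q": joint angles; "joint_velocities": joint speeds; "joint_torque": joint torques, N m; "position": TCP position; "tool_rot": TCP orientation; "ft_force": force on the tool from outside, world axes, zero at the start; "moment": the same for the moment, N m; "grip_width": finger opening in m.
Only numpy, scipy, OpenCV 4.12 (cv2) and the standard library are available. Lean on these libraries where they do the work, as an engineer would, in place of code of your own. Each camera call takes 0.05 s, during which the arm holds its last target.

## Working session

There is one attempt and no reset: what is moved stays moved. The work goes in short steps, Python scripts to look and compute and a tool call to move; the robot and the scene stay as the last step left them, time stands still between calls to the robot, and variables do not carry over. Pictures are saved under pics/ and viewed, and the job is handed in when it is done.

Besides the shell and the picture viewer there is one more tool, called after "Emit:" as name([rows], argument=value, ...), one row to a line, values as JSON. drive_tool: Moves the arm, as the interface text tells. Shifts and turns lie within -1 to 1; 1 stands for 2.5 cm of shift or 6 degrees of turn. Its arguments: {"type":"object","properties":{"plan":{"type":"array","items":{"type":"array","items":{"type":"array","items":{"type":"number","minimum":-1,"maximum":1}}}},"grip":{"type":"number"},"force":{"type":"number"}},"required":["plan"]}

```bash
ls; mkdir -p pics; cat > h.py <<'E'
import numpy as np, cv2
from rig import robot, camera, camera_model
from scipy.spatial.transform import Rotation as R
def snap(name,fn):
    o=robot.get_obs(); im=camera(name); cv2.imwrite('pics/'+fn,cv2.cvtColor(im,cv2.COLOR_RGB2BGR)); return o,im
def ray(name,px,o=None):
    m=camera_model(name);K=np.array(m['K']);u,v=px
    if name!='wrist':
        W=np.array(m['world_to_cam']);x=(u-K[0,2])/K[0,0];y=(v-K[1,2])/K[1,1]
        d=np.array([x,-y,-1.]);Rm=W[:3,:3];c=-Rm.T@W[:3,3];d=Rm.T@d
    else:
        T=np.array(m['tool_from_camera']);x=(u-K[0,2])/K[0,0];y=(v-K[1,2])/K[1,1];r=np.hypot(x,y)
        s=np.sin(r)/r if r>1e-9 else 1.
        d=np.array([x*s,-y*s,-np.cos(r)])
        Rt=R.from_quat(o['tool_rot']).as_matrix();p=np.array(o['position'])
        c=Rt@T[:3,3]+p;d=Rt@T[:3,:3]@d
    return c,d/np.linalg.norm(d)
def onz(name,px,z,o=None):
    c,d=ray(name,px,o);return c+d*(z-c[2])/d[2]
def tri(rs):
    A=0;b=0
    for c,d in rs:
        P=np.eye(3)-np.outer(d,d);A=A+P;b=b+P@c
    X=np.linalg.solve(A,b);return X,[np.linalg.norm(np.cross(X-c,d)) for c,d in rs]
def proj(name,X,o=None):
    m=camera_model(name);K=np.array(m['K']);X=np.array(X,float)
    if name!='wrist':
        W=np.array(m['world_to_cam']);p=W[:3,:3]@X+W[:3,3]
        return K[0,0]*p[0]/-p[2]+K[0,2],K[1,1]*-p[1]/-p[2]+K[1,2]
    T=np.array(m['tool_from_camera']);Rt=R.from_quat(o['tool_rot']).as_matrix()
    p=T[:3,:3].T@(Rt.T@(X-np.array(o['position']))-T[:3,3])
    th=np.arccos(-p[2]/np.linalg.norm(p));h=np.hypot(p[0],p[1])
    return K[0,0]*th*p[0]/h+K[0,2],K[1,1]*th*-p[1]/h+K[1,2]
E
python3 - <<'E'
from h import *
for n in ['side','top','wrist']:
    o,im=snap(n,n+'0.png'); m=camera_model(n); print(n,m.keys(),np.round(m['K'],1).tolist()); 
    if n!='wrist': W=np.array(m['world_to_cam']);print(-W[:3,:3].T@W[:3,3])
    else: print(np.round(m['tool_from_camera'],3))
print(o)
E
```

```text
pics
side dict_keys(['K', 'world_to_cam']) [[507.3, 0.0, 315.3], [0.0, 507.3, 194.9], [0.0, 0.0, 1.0]]
[ 0.4224225  -1.00660502  0.71333513]
top dict_keys(['K', 'world_to_cam']) [[417.5, 0.0, 326.2], [0.0, 417.5, 198.0], [0.0, 0.0, 1.0]]
[0.48635961 0.02625484 1.0218941 ]
wrist dict_keys(['K', 'tool_from_camera']) [[309.7, 0.0, 323.8], [0.0, 309.7, 196.3], [0.0, 0.0, 1.0]]
[[ 0.     0.954  0.3    0.083]
 [ 1.    -0.    -0.     0.   ]
 [-0.     0.3   -0.954  0.019]
 [ 0.     0.     0.     1.   ]]
{'time': 0.1, 'q': array([ 9.79513459e-01,  5.28345806e-01,  1.43374437e+00,  2.09533959e-05,
        1.18137903e+00, -1.78481503e-01]), 'joint_velocities': array([ 0.00129425, -0.00251968, -0.00395875, -0.00048993,  0.00132947,
       -0.00046779]), 'joint_torque': array([-2.85014012e-04, -4.40985596e+01, -1.77151966e+01,  6.34791492e-02,
        5.33019262e-02, -3.40064139e-05]), 'position': array([0.25052676, 0.57226604, 0.40389547]), 'tool_rot': array([ 2.04942125e-01,  9.78773643e-01, -8.65993505e-04, -3.61254179e-04]), 'ft_force': array([-0.80574801, -0.0735557 , -0.88597147]), 'moment': array([ 0.04688539, -0.02917657,  0.00441457]), 'grip_width': 0.0871993071643562}
```

View pics/top0.png

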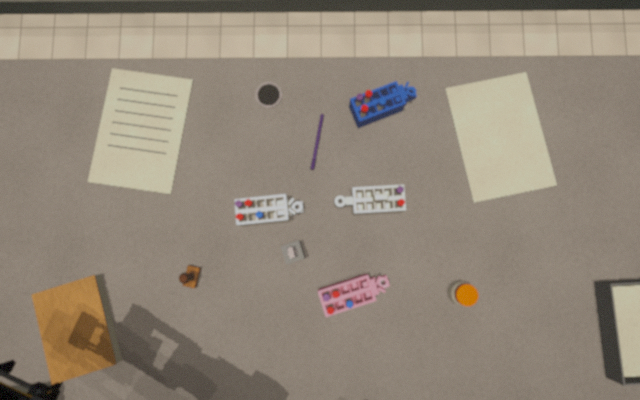

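View pics/side0.png

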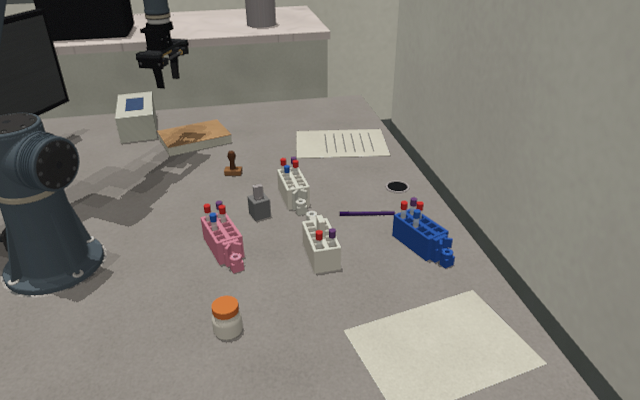

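View pics/wrist0.png

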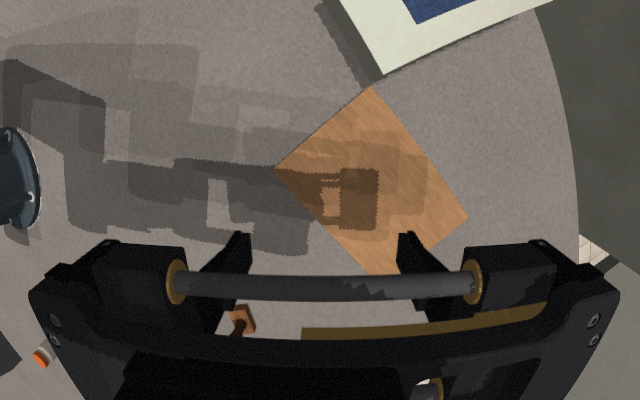

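Top view: the white candidates are at (262,210) (four tubes, bracket to the right, so the dock) and (375,199) (two tubes at the right end, knuckle to the left, so the leaf). The look-alikes are blue (382,102) and pink (353,295). The pin and park are at (293,250). I'll check this in one enlarged crop.

```bash
python3 - <<'E'
import cv2,numpy as np
t=cv2.imread('pics/top0.png')[170:280,220:420];s=cv2.imread('pics/side0.png')[150:280,230:350]
cv2.imwrite('pics/c1.png',cv2.resize(t,None,fx=4,fy=4,interpolation=cv2.INTER_CUBIC))
cv2.imwrite('pics/c2.png',cv2.resize(s,None,fx=4.5,fy=4.5,interpolation=cv2.INTER_CUBIC))
E
```

```text
(no output)
```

View pics/c1.png

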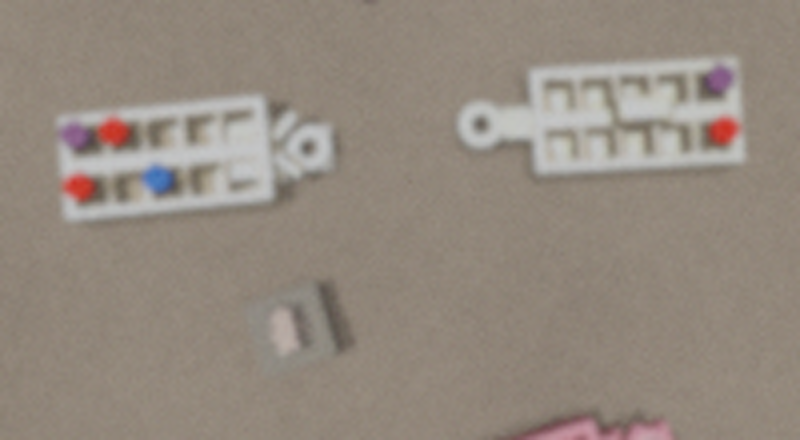

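View pics/c2.png

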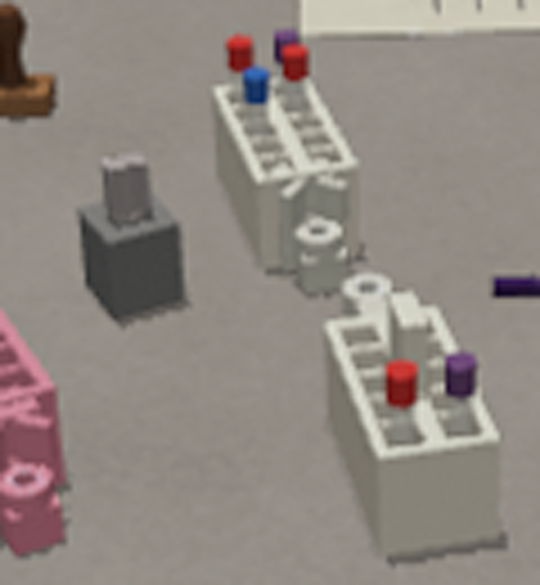

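Confirmed: the white four-tube block at top (262,210) has the V bracket and is the dock, and the white two-tube one at (375,199) with the tab is the leaf. The pin's tab is at (291,252). Next, rough positions.

```bash
python3 - <<'E'
from h import *
f=lambda u,v:(220+u/4-.375,170+v/4-.375)
for n,cs in dict(dock=[(57,117),(264,96),(275,198),(65,220)],leaf=[(530,68),(738,57),(746,160),(535,174)]).items():
    P=[onz('top',f(*c),.06)[:2] for c in cs];print(n,np.round(P,4).tolist(),'centre',np.mean(P,0))
    a=P[0]-P[1]+P[3]-P[2];print('y-axis ang',np.degrees(np.arctan2(a[1],a[0])))
    print([np.linalg.norm(P[i]-P[i-1]) for i in range(4)])
print('lowkn',onz('top',f(308,147),.034),'leafbore',onz('top',f(482,124),.058),'pin',onz('top',f(285,330),.088))
g=lambda u,v:(230+u/4.5-.4,150+v/4.5-.4)
print('tri pin top',tri([ray('top',f(285,328)),ray('side',g(126,163))]))
print('tri leafbore',tri([ray('top',f(482,124)),ray('side',g(367,290))]))
print('tri lowk',tri([ray('top',f(308,147)),ray('side',g(320,231))]))
print('tab leaf',tri([ray('top',f(645,105)),ray('side',g(408,303))]))
print('stamp',onz('top',(190,276),.03),'jar',onz('top',(465,295),.06),'pen',onz('top',(317,142),.0))
E
```

```text
dock [[0.5963, 0.2481], [0.6081, 0.1279], [0.5487, 0.1211], [0.5365, 0.2421]] centre [0.57238545 0.1848008 ]
y-axis ang 95.68431972041697
[np.float64(0.06008159457354939), np.float64(0.12077136582714634), np.float64(0.05971745015783779), np.float64(0.12168644196393362)]
leaf [[0.6238, -0.0267], [0.6297, -0.1476], [0.5696, -0.1507], [0.562, -0.029]] centre [ 0.59629643 -0.08851502]
y-axis ang 93.19569645343987
[np.float64(0.06181833916777715), np.float64(0.12103481637535307), np.float64(0.06015785165931245), np.float64(0.12201481799938055)]
lowkn [0.58067668 0.10422516 0.034     ] leafbore [0.59138659 0.00134869 0.058     ] pin [0.47357486 0.11223647 0.088     ]
tri pin top (array([0.47478407, 0.11264129, 0.08357668]), [np.float64(0.00016382692094380936), np.float64(0.00016382692094380489)])
tri leafbore (array([0.59162379, 0.00126747, 0.05419365]), [np.float64(0.00017728122247941363), np.float64(0.00017728122247924152)])
tri lowk (array([0.58152663, 0.10445472, 0.03055247]), [np.float64(0.0005205058592134944), np.float64(0.0005205058592135112)])
tab leaf (array([ 0.59673158, -0.08786056,  0.10227151]), [np.float64(4.697960345171812e-05), np.float64(4.697960345166725e-05)])
stamp [0.41795094 0.35412695 0.03      ] jar [ 0.37617066 -0.27830752  0.06      ] pen [0.74554262 0.05667187 0.        ]
```

Emit:
drive_tool([
  [[0.52, -0.9, 0, 0, 0, -0.44], [0.52, -0.9, 0, 0, 0, -0.44], [0.52, -0.9, 0, 0, 0, -0.44], [0.52, -0.9, 0, 0, 0, -0.44], [0.52, -0.9, 0, 0, 0, -0.44], [0.52, -0.9, 0, 0, 0, -0.44], [0.52, -0.9, 0, 0, 0, -0.44], [0.52, -0.9, 0, 0, 0, -0.44]],
], grip=0)

```text
time: 1.15
position: [0.355, 0.3917, 0.4045]
tool_rot: [0.381, 0.924, -0.0, -0.0]
ft_force: [0.3, 0.4, 0.3]
grip_width: 0.087
```

Emit:
drive_tool([
  [[0.52, -0.9, 0, 0, 0, -0.44], [0.52, -0.9, 0, 0, 0, -0.44], [0.52, -0.9, 0, 0, 0, -0.44], [0.52, -0.9, 0, 0, 0, -0.44], [0.52, -0.9, 0, 0, 0, -0.44], [0.52, -0.9, 0, 0, 0, -0.44], [0.52, -0.9, 0, 0, 0, -0.44], [0.52, -0.9, 0, 0, 0, -0.44]],
])

```text
time: 2.15
position: [0.459, 0.2117, 0.4046]
tool_rot: [0.544, 0.839, -0.0, -0.0]
ft_force: [0.9, 0.3, 0.6]
grip_width: 0.0869
```

Emit:
drive_tool([
  [[0.52, -0.9, 0, 0, 0, -0.44], [0.52, -0.9, 0, 0, 0, -0.44], [0.52, -0.9, 0, 0, 0, -0.44], [0.52, -0.9, 0, 0, 0, -0.44], [0.52, -0.9, 0, 0, 0, -0.44], [0.52, -0.9, 0, 0, 0, -0.44], [0.52, -0.9, 0, 0, 0, -0.44], [0, 0, 0, 0, 0, 0]],
])

```text
time: 3.15
position: [0.5504, 0.0537, 0.4045]
tool_rot: [0.672, 0.74, 0.0, 0.0]
ft_force: [-1.0, -0.3, 0.2]
grip_width: 0.087
```

```bash
python3 - <<'E'
from h import *
import pickle
o,im=snap('wrist','w1.png');pickle.dump(o,open('w1.pkl','wb'));print(o['position'],o['tool_rot'],o['time'],o['ft_force'])
for k,X in dict(pin=[.4736,.1122,.088],lowk=[.5807,.1042,.034],bore=[.5914,.0013,.058],tab=[.5967,-.0879,.102]).items(): print(k,proj('wrist',X,o))
E
```

```text
[0.55042627 0.05370131 0.40451333] [6.72333375e-01 7.40248476e-01 8.12505350e-05 1.43348186e-04] 3.15 [-1.00135056 -0.26383785  0.24999979]
pin (np.float64(250.27068331620933), np.float64(121.55243460654629))
lowk (np.float64(354.27329136368235), np.float64(133.54298198080164))
bore (np.float64(354.54590725249403), np.float64(226.44701927689584))
tab (np.float64(351.6522005558018), np.float64(311.9578991063356))
```

View pics/w1.png

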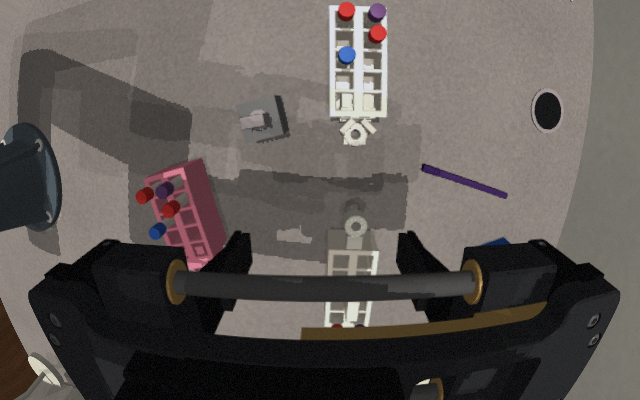

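The wrist view shows the dock knuckle near (356,134), the leaf bore (356,226) and the pin tab (252,119), all within about 2 px of what I predicted. I'll enlarge it for precision.

```bash
python3 - <<'E'
import cv2,numpy as np
t=cv2.imread('pics/w1.png')[60:260,220:420]
cv2.imwrite('pics/c3.png',cv2.resize(t[:,:],None,fx=3,fy=3,interpolation=cv2.INTER_CUBIC))
t=cv2.imread('pics/w1.png')[80:160,220:400]
cv2.imwrite('pics/c4.png',cv2.resize(t,None,fx=4.4,fy=4.4,interpolation=cv2.INTER_CUBIC))
E
```

```text
(no output)
```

View pics/c3.png

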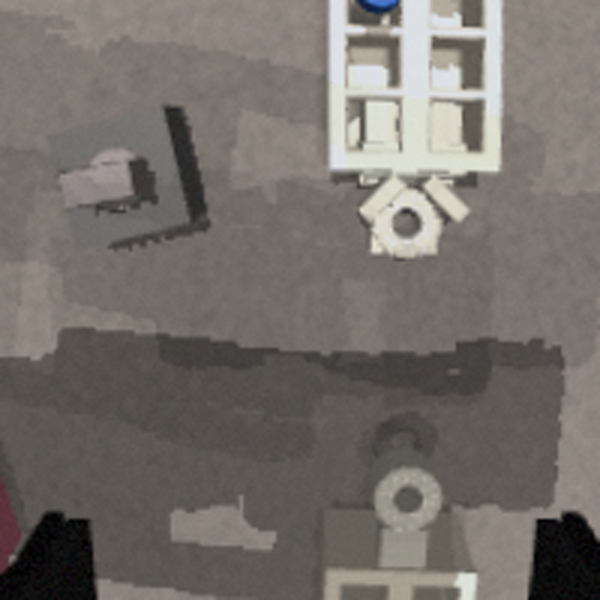

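View pics/c4.png

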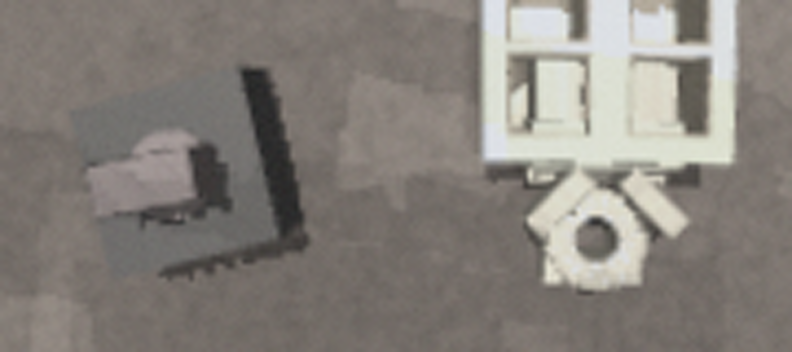

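```bash
python3 - <<'E'
from h import *
import pickle
o=pickle.load(open('w1.pkl','rb'))
f=lambda u,v:(220+u/4-.375,170+v/4-.375)
w=lambda u,v:(220+u/3-.33,60+v/3-.33)
print('lowk',onz('wrist',w(406,223),.034,o),tri([ray('wrist',w(406,223),o),ray('top',f(308,147))]))
print('bore',onz('wrist',w(408,499),.058,o),tri([ray('wrist',w(408,499),o),ray('top',f(482,124))]))
P=[onz('wrist',w(*p),.06,o) for p in [(330,172),(500,171)]];print(P,np.mean(P,0), np.degrees(np.arctan2(*(P[1]-P[0])[1::-1])))
y=[onz('wrist',p,.06,o) for p in [(331,113),(386,114)]]
# park corners c4 at z .052
w4=lambda u,v:(220+u/4.4-.4,80+v/4.4-.4)
print('park',[onz('wrist',w4(*p),.052,o).round(4) for p in [(70,115),(240,68),(285,240),(110,275)]])
print('tab',[onz('wrist',w4(*p),.088,o).round(4) for p in [(88,170),(185,148),(193,205),(98,215)]])
E
```

```text
lowk [0.5815888  0.10376569 0.034     ] (array([0.58081452, 0.10402142, 0.03709077]), [np.float64(0.0004325384339486396), np.float64(0.0004325384339485759)])
bore [0.59262242 0.00196645 0.058     ] (array([0.59217391, 0.00138435, 0.05669081]), [np.float64(0.0006448319191375381), np.float64(0.0006448319191375865)])
[array([0.55043647, 0.121278  , 0.06      ]), array([0.60974829, 0.12849487, 0.06      ])] [0.58009238 0.12488643 0.06      ] 6.937457548114529
park [array([0.4473, 0.1258, 0.052 ]), array([0.4894, 0.1396, 0.052 ]), array([0.5038, 0.0981, 0.052 ]), array([0.46  , 0.0861, 0.052 ])]
tab [array([0.4626, 0.1149, 0.088 ]), array([0.4844, 0.121 , 0.088 ]), array([0.487 , 0.1085, 0.088 ]), array([0.4655, 0.1049, 0.088 ])]
```

Emit:
drive_tool([
  [[0.23, -0.71, -0.52, 0, 0, -0.055], [0.23, -0.71, -0.52, 0, 0, -0.055], [0.23, -0.71, -0.52, 0, 0, -0.055], [0.23, -0.71, -0.52, 0, 0, -0.055], [0.23, -0.71, -0.52, 0, 0, -0.055], [0.23, -0.71, -0.52, 0, 0, -0.055], [0.23, -0.71, -0.52, 0, 0, -0.055], [0.24, -0.71, -0.52, 0, 0, -0.055]],
])

```text
time: 4.2
position: [0.5964, -0.0883, 0.2999]
tool_rot: [0.689, 0.725, 0.0, 0.0]
ft_force: [0.7, -0.7, 0.4]
grip_width: 0.0875
```

```bash
python3 - <<'E'
from h import *
import pickle
o,im=snap('wrist','w2.png');pickle.dump(o,open('w2.pkl','wb'));print(o['position'],o['tool_rot'],o['time'],o['ft_force'])
E
```

```text
[ 0.59635047 -0.08825709  0.29986971] [6.88595927e-01 7.25145259e-01 3.41540237e-05 3.67754395e-05] 4.2 [ 0.65089169 -0.73377889  0.43800719]
```

View pics/w2.png

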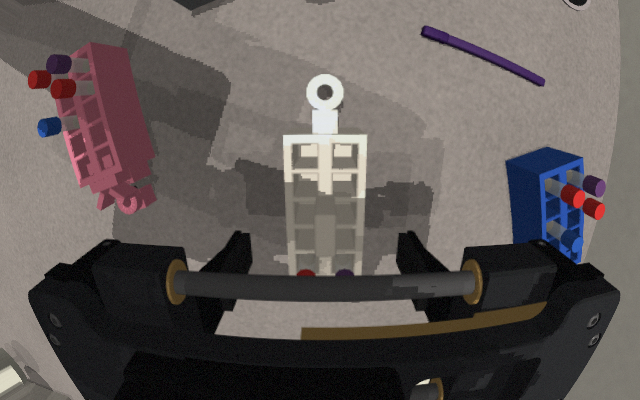

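The wrist view shows the leaf squarely under the tool: bore (325,92), tab (326,232), column about 325. I'll lower and grip.

Emit:
drive_tool([
  [[0, 0, -0.6, 0, 0, 0], [0, 0, -0.6, 0, 0, 0], [0, 0, -0.5, 0, 0, 0], [0, 0, -0.22, 0, 0, 0], [0, 0, 0, 0, 0, 0]],
])

```text
time: 4.88
position: [0.5958, -0.0867, 0.2523]
tool_rot: [0.688, 0.725, -0.0, -0.0]
ft_force: [-0.3, -0.4, 0.6]
grip_width: 0.0871
```

Emit:
drive_tool([
  [[0, 0, 0, 0, 0, 0], [0, 0, 0, 0, 0, 0], [0, 0, 0, 0, 0, 0], [0, 0, 0, 0, 0, 0], [0, 0, 0, 0, 0, 0], [0, 0, 0, 0, 0, 0]],
], grip=1, force=15)

```text
time: 5.62
position: [0.596, -0.087, 0.2527]
tool_rot: [0.688, 0.725, -0.0, 0.0]
ft_force: [0.9, -0.6, -0.1]
grip_width: 0.0347
```

```bash
python3 - <<'E'
from h import *
import pickle
o,im=snap('wrist','w3.png');pickle.dump(o,open('w3.pkl','wb'));print(o['position'],o['tool_rot'],o['time'],o['ft_force'],o['grip_width'])
E
```

```text
[ 0.59595099 -0.08703753  0.25274538] [ 6.88440011e-01  7.25293287e-01 -9.66289670e-06  1.38366000e-05] 5.625 [ 0.88398762 -0.58244452 -0.10168203] 0.03471891662617736
```

View pics/w3.png

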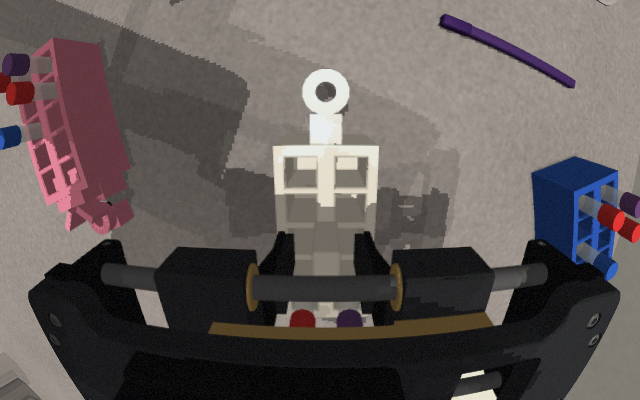

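Fingers straddle the tab and are still closing (34.7 mm). I'll wait a few more rows.

Emit:
drive_tool([
  [[0, 0, 0, 0, 0, 0], [0, 0, 0, 0, 0, 0], [0, 0, 0, 0, 0, 0], [0, 0, 0, 0, 0, 0]],
])

```text
time: 6.18
position: [0.596, -0.087, 0.2526]
tool_rot: [0.688, 0.725, 0.0, -0.0]
ft_force: [-0.5, 0.3, -1.8]
grip_width: 0.0137
```

```bash
python3 - <<'E'
from h import *
import pickle
o,im=snap('wrist','w4.png');pickle.dump(o,open('w4.pkl','wb'));print(o['position'],o['tool_rot'],o['time'],o['ft_force'],o['grip_width'])
t=cv2.imread('pics/w4.png')[40:160,260:400]
cv2.imwrite('pics/c5.png',cv2.resize(t,None,fx=4,fy=4,interpolation=cv2.INTER_CUBIC))
E
```

```text
[ 0.59596749 -0.08699414  0.25263108] [ 6.88438610e-01  7.25294616e-01  4.56192875e-06 -9.67153172e-06] 6.175 [-0.45002711  0.31486872 -1.82763108] 0.01368313982485394
```

View pics/c5.png

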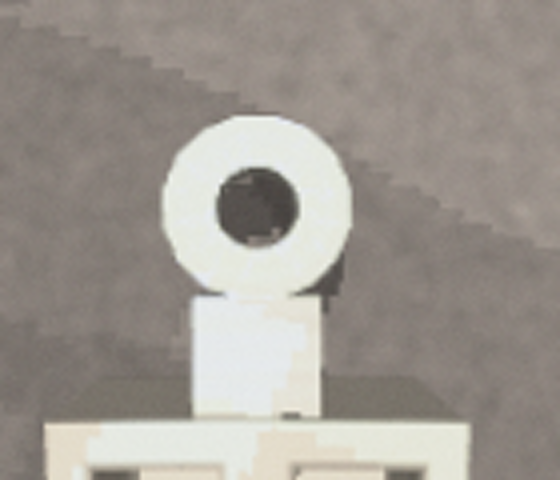

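```bash
python3 - <<'E'
from h import *
import pickle
o=pickle.load(open('w4.pkl','rb'))
b=onz('wrist',(323.9,91.1),.058,o);print('bore',b)
Rt=R.from_quat(o['tool_rot']).as_matrix();print('toolyaw(y axis)',np.degrees(np.arctan2(Rt[1,1],Rt[0,1])),'bore in tool',Rt.T@(b-o['position']))
d=b-o['position'];print(d, np.degrees(np.arctan2(-d[0],d[1])))
H=np.array([.5812,.1039]);
for yaw in (6.0,):
    y=np.array([-np.sin(np.radians(yaw)),np.cos(np.radians(yaw))]);print('TCP at home',H-y*np.hypot(d[0],d[1]),'move',H-y*np.hypot(d[0],d[1])-o['position'][:2])
    print('TCP at 25mm before',H-y*(np.hypot(d[0],d[1])+.025)-o['position'][:2])
E
```

```text
bore [0.59171406 0.00218865 0.058     ]
toolyaw(y axis) 2.986723905141158 bore in tool [0.08927932 0.00040048 0.19463289]
[-0.00425343  0.0891828  -0.19463108] 2.73055981795286
TCP at home [0.59053274 0.01510494] move [-0.00543475  0.10209908]
TCP at 25mm before [-0.00282154  0.07723603]
```

Emit:
drive_tool([
  [[0, 0, 0.04, 0, 0, 0], [-0.02, 0.25, 0, 0, 0, 0.08], [-0.02, 0.5, 0, 0, 0, 0.1], [-0.02, 0.6, 0, 0, 0, 0.1], [-0.02, 0.6, 0, 0, 0, 0.1], [-0.02, 0.6, 0, 0, 0, 0.1], [-0.01, 0.5, 0, 0, 0, 0.04], [0, 0, 0, 0, 0, 0]],
])

```text
time: 7.22
position: [0.593, -0.0095, 0.2537]
tool_rot: [0.668, 0.744, -0.0, -0.0]
ft_force: [0.6, 0.3, -3.2]
grip_width: 0.014
```

```bash
python3 - <<'E'
from h import *
import pickle
o,im=snap('wrist','w5.png');pickle.dump(o,open('w5.pkl','wb'));print(o['position'],o['tool_rot'],o['time'],o['ft_force'],o['grip_width'])
t=cv2.imread('pics/w5.png')[0:150,250:400]
cv2.imwrite('pics/c6.png',cv2.resize(t,None,fx=4,fy=4,interpolation=cv2.INTER_CUBIC))
Rt=R.from_quat(o['tool_rot']).as_matrix();print('toolyaw(y axis)',np.degrees(np.arctan2(Rt[1,1],Rt[0,1])))
snap('side','s5.png')
t=cv2.imread('pics/s5.png')[150:280,230:380]
cv2.imwrite('pics/c7.png',cv2.resize(t,None,fx=4,fy=4,interpolation=cv2.INTER_CUBIC))
E
```

```text
[ 0.59303363 -0.00950617  0.25374542] [ 6.67739054e-01  7.44395411e-01 -8.99970465e-05 -1.40593938e-04] 7.225 [ 0.59460444  0.28704948 -3.21880013] 0.013980251014281951
toolyaw(y axis) 6.214393722291777
```

View pics/c6.png

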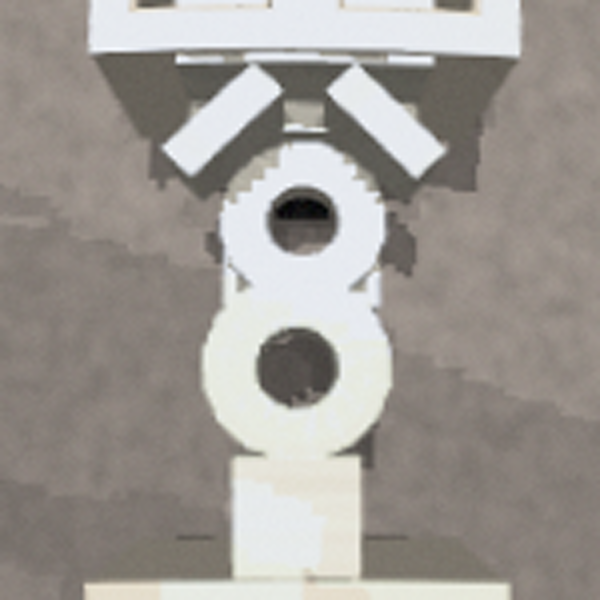

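View pics/c7.png

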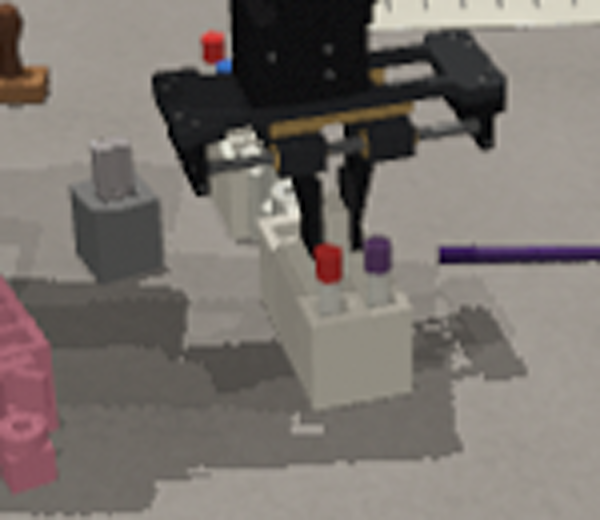

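The crops show the leaf carried about 1 mm up. Its bore is at crop (298,367), the fixed knuckle at (303,219), and the V plates are symmetric about column 306. The dock edge is level, so the yaw is matched. Next, the remaining offset.

```bash
python3 - <<'E'
from h import *
import pickle
o=pickle.load(open('w5.pkl','rb'))
g=lambda u,v:(250+u/4-.375,v/4-.375)
Rt=R.from_quat(o['tool_rot']).as_matrix()
T=lambda p,z:(Rt.T@(onz('wrist',g(*p),z,o)-o['position']))[:2]*1000
print('bore',T((298,367),.059),'lowk',T((303,219),.034))
print('V inner',T((283,90),.058),T((328,92),.058),'V outer',T((193,178),.058),T((420,180),.058))
print('dock edge',T((88,52),.06),T((521,52),.06),'leaf edge',T((85,585),.061),T((510,585),.061))
print('lowk world',onz('wrist',g(303,219),.034,o),'bore w',onz('wrist',g(298,367),.059,o))
E
```

```text
bore [89.10758874  0.53830655] lowk [114.12286569   1.33542706]
V inner [129.58552698  -1.5617628 ] [129.29823299   4.71603165] V outer [116.61591727 -14.09906716] [116.40444378  17.54735428]
dock edge [135.82355078 -28.78235418] [135.97753126  31.69521132] leaf edge [ 58.6561443  -29.69742721] [58.67831066 30.64933844]
lowk world [0.58193511 0.10410246 0.034     ] bore w [0.58385879 0.07914655 0.059     ]
```

Emit:
drive_tool([
  [[0.02, 0.2, 0, 0, 0, 0], [-0.025, 0.24, 0, 0, 0, 0], [-0.025, 0.24, 0, 0, 0, 0], [-0.025, 0.16, 0, 0, 0, 0], [0, 0, 0, 0, 0, 0], [0, 0, 0, 0, 0, 0]],
])

```text
time: 8.07
position: [0.5919, 0.0102, 0.2538]
tool_rot: [0.668, 0.744, 0.0, 0.0]
ft_force: [0.3, -0.2, -3.9]
grip_width: 0.0138
```

Emit:
drive_tool([
  [[-0.004, 0.04, 0, 0, 0, 0], [0, 0, 0, 0, 0, 0]],
])

```text
time: 8.32
position: [0.5917, 0.0112, 0.2537]
tool_rot: [0.668, 0.744, -0.0, -0.0]
ft_force: [-0.3, 0.1, -2.7]
grip_width: 0.0142
```

Emit:
drive_tool([
  [[-0.004, 0.04, 0, 0, 0, 0], [0, 0, 0, 0, 0, 0]],
])

```text
time: 8.57
position: [0.5916, 0.0123, 0.2537]
tool_rot: [0.668, 0.744, -0.0, -0.0]
ft_force: [1.5, 0.9, -3.1]
grip_width: 0.0139
```

Emit:
drive_tool([
  [[-0.003, 0.03, 0, 0, 0, 0], [0, 0, 0, 0, 0, 0]],
])

```text
time: 8.82
position: [0.5915, 0.0131, 0.2537]
tool_rot: [0.668, 0.744, -0.0, -0.0]
ft_force: [0.1, 0.8, -2.6]
grip_width: 0.0139
```

Emit:
drive_tool([
  [[-0.003, 0.03, 0, 0, 0, 0], [0, 0, 0, 0, 0, 0]],
])

```text
time: 9.07
position: [0.5914, 0.0138, 0.2538]
tool_rot: [0.668, 0.744, -0.0, -0.0]
ft_force: [0.2, 0.9, -2.9]
grip_width: 0.0139
```

Emit:
drive_tool([
  [[-0.002, 0.02, 0, 0, 0, 0], [0, 0, 0, 0, 0, 0]],
])

```text
time: 9.32
position: [0.5914, 0.0143, 0.2537]
tool_rot: [0.668, 0.744, 0.0, -0.0]
ft_force: [-0.7, -0.5, -2.6]
grip_width: 0.0138
```

Emit:
drive_tool([
  [[-0.002, 0.02, 0, 0, 0, 0], [0, 0, 0, 0, 0, 0]],
])

```text
time: 9.57
position: [0.5914, 0.0148, 0.2538]
tool_rot: [0.668, 0.744, 0.0, 0.0]
ft_force: [0.8, 0.6, -3.6]
grip_width: 0.0139
```

Emit:
drive_tool([
  [[-0.002, 0.02, 0, 0, 0, 0], [0, 0, 0, 0, 0, 0]],
])

```text
time: 9.82
position: [0.5913, 0.0152, 0.2537]
tool_rot: [0.668, 0.744, -0.0, 0.0]
ft_force: [-0.4, -1.2, -3.2]
grip_width: 0.0138
```

Emit:
drive_tool([
  [[-0.002, 0.02, 0, 0, 0, 0], [0, 0, 0, 0, 0, 0]],
])

```text
time: 10.07
position: [0.5912, 0.0155, 0.2537]
tool_rot: [0.668, 0.744, -0.0, 0.0]
ft_force: [-0.4, -1.3, -3.2]
grip_width: 0.0139
```

Emit:
drive_tool([
  [[-0.002, 0.016, 0, 0, 0, 0], [0, 0, 0, 0, 0, 0]],
])

```text
time: 10.32
position: [0.5913, 0.0157, 0.2539]
tool_rot: [0.668, 0.744, -0.0, 0.0]
ft_force: [-0.6, -4.4, -2.9]
grip_width: 0.0141
```

Emit:
drive_tool([
  [[-0.002, 0.016, 0, 0, 0, 0], [0, 0, 0, 0, 0, 0]],
])

```text
time: 10.58
position: [0.5913, 0.0159, 0.2539]
tool_rot: [0.668, 0.744, -0.0, 0.001]
ft_force: [-1.3, -5.5, -2.9]
grip_width: 0.0137
```

Emit:
drive_tool([
  [[-0.002, 0.016, 0, 0, 0, 0], [0, 0, 0, 0, 0, 0]],
])

```text
time: 10.82
position: [0.5913, 0.016, 0.254]
tool_rot: [0.668, 0.744, -0.001, 0.001]
ft_force: [-1.6, -6.7, -2.5]
grip_width: 0.0136
```

```bash
python3 - <<'E'
from h import *
import pickle
o,im=snap('wrist','w6.png');pickle.dump(o,open('w6.pkl','wb'));print(o['position'],o['tool_rot'],o['time'],o['ft_force'],o['moment'],o['grip_width'])
t=cv2.imread('pics/w6.png')[0:150,250:400]
cv2.imwrite('pics/c8.png',cv2.resize(t,None,fx=4,fy=4,interpolation=cv2.INTER_CUBIC))
E
```

```text
[0.59130034 0.01600725 0.25401004] [ 6.68053788e-01  7.44112141e-01 -6.46473919e-04  9.16490436e-04] 10.825 [-1.58345775 -6.69374661 -2.45243354] [-1.32261514  0.24512346  0.11902129] 0.013629718766776135
```

View pics/c8.png

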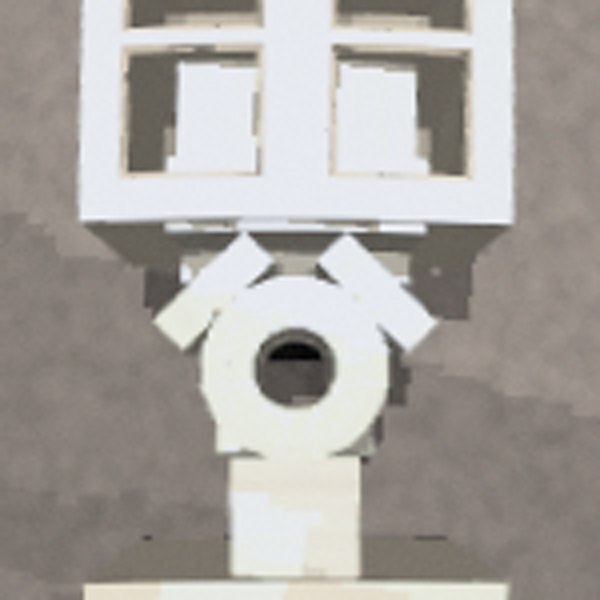

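The knuckle sits against both V plates, bore at crop (295,367) with the spring pad visible inside. The stop is felt: fy went from 0 to -6.7 N with y stalling. I'll lower it flat, ease the push and release.

Emit:
drive_tool([
  [[0, 0, -0.03, 0, 0, 0], [0, 0, -0.02, 0, 0, 0], [0, 0, 0, 0, 0, 0]],
])

```text
time: 11.25
position: [0.5914, 0.0158, 0.2532]
tool_rot: [0.668, 0.744, -0.001, 0.001]
ft_force: [-1.6, -7.9, 0.4]
grip_width: 0.0138
```

Emit:
drive_tool([
  [[0.001, -0.016, 0, 0, 0, 0], [0, 0, 0, 0, 0, 0]],
])

```text
time: 11.5
position: [0.5914, 0.0157, 0.2532]
tool_rot: [0.668, 0.744, -0.0, 0.001]
ft_force: [-1.5, -6.3, 0.5]
grip_width: 0.0138
```

Emit:
drive_tool([
  [[0.001, -0.016, 0, 0, 0, 0], [0, 0, 0, 0, 0, 0]],
])

```text
time: 11.75
position: [0.5914, 0.0156, 0.2531]
tool_rot: [0.668, 0.744, -0.0, 0.001]
ft_force: [-1.6, -5.0, 0.1]
grip_width: 0.0139
```

Emit:
drive_tool([
  [[0, 0, 0, 0, 0, 0], [0, 0, 0, 0, 0, 0], [0, 0, 0, 0, 0, 0], [0, 0, 0, 0, 0, 0]],
], grip=0.4)

```text
time: 12.25
position: [0.5912, 0.0164, 0.2525]
tool_rot: [0.668, 0.744, 0.0, -0.0]
ft_force: [-0.6, -0.4, 0.6]
grip_width: 0.0459
```

```bash
python3 - <<'E'
from h import *
import pickle
o,im=snap('wrist','w7.png');pickle.dump(o,open('w7.pkl','wb'));print(o['position'],o['tool_rot'],o['time'],o['ft_force'],o['moment'],o['grip_width'])
t=cv2.imread('pics/w7.png')[0:150,250:400]
cv2.imwrite('pics/c9.png',cv2.resize(t,None,fx=4,fy=4,interpolation=cv2.INTER_CUBIC))
E
```

```text
[0.59119304 0.01641297 0.25251661] [ 6.68373375e-01  7.43825928e-01  1.31512913e-04 -4.58724560e-05] 12.25 [-0.63783272 -0.42681228  0.566364  ] [-0.0742715   0.11030596 -0.00805563] 0.04587872918995248
```

View pics/c9.png

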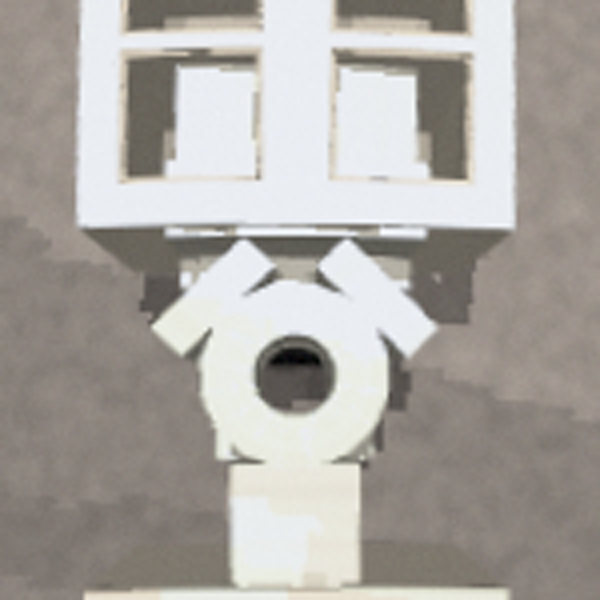

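Emit:
drive_tool([
  [[0, 0, 0.6, 0, 0, 0], [0, 0, 1, 0, 0, 0], [0, 0, 1, 0, 0, 0], [-0.31, 0.256, 0.1, 0, 0, -0.933], [-0.31, 0.256, 0, 0, 0, -0.933], [-0.31, 0.256, 0, 0, 0, -0.933], [-0.31, 0.256, 0, 0, 0, -0.933], [-0.31, 0.256, 0, 0, 0, -0.933]],
])

```text
time: 13.3
position: [0.5523, 0.0484, 0.3211]
tool_rot: [0.829, 0.559, 0.001, 0.0]
ft_force: [-0.6, -0.9, 0.5]
grip_width: 0.0526
```

Emit:
drive_tool([
  [[-0.31, 0.256, 0, 0, 0, -0.933], [-0.31, 0.256, 0, 0, 0, -0.933], [-0.31, 0.256, 0, 0, 0, -0.933], [-0.31, 0.256, 0, 0, 0, -0.933], [-0.31, 0.256, 0, 0, 0, -0.933], [-0.31, 0.256, 0, 0, 0, -0.933], [-0.31, 0.256, 0, 0, 0, -0.933], [-0.31, 0.256, 0, 0, 0, -0.933]],
])

```text
time: 14.3
position: [0.4903, 0.0996, 0.3211]
tool_rot: [0.98, 0.201, 0.001, 0.0]
ft_force: [-0.1, -1.5, 0.4]
grip_width: 0.0521
```

Emit:
drive_tool([
  [[-0.31, 0.256, 0, 0, 0, -0.933], [-0.31, 0.256, 0, 0, 0, -0.933], [0, 0, 0, 0, 0, 0]],
])

```text
time: 14.68
position: [0.4745, 0.1125, 0.3209]
tool_rot: [0.994, 0.107, 0.0, 0.0]
ft_force: [-1.0, 0.9, 0.2]
grip_width: 0.0522
```

```bash
python3 - <<'E'
from h import *
import pickle
o=pickle.load(open('w7.pkl','rb'));g=lambda u,v:(250+u/4-.375,v/4-.375)
b=onz('wrist',g(295,375),.058,o);Rt=R.from_quat(o['tool_rot']).as_matrix();print('bore seated',b,Rt.T@(b-o['position']))
o,im=snap('wrist','w8.png');pickle.dump(o,open('w8.pkl','wb'));print(o['position'],o['tool_rot'],o['time'],o['ft_force'],o['grip_width'],o['q'])
Rt=R.from_quat(o['tool_rot']).as_matrix();print('toolyaw',np.degrees(np.arctan2(Rt[1,1],Rt[0,1])))
print(proj('wrist',[.4745,.1125,.088],o))
E
```

```text
bore seated [0.58139878 0.10405538 0.058     ] [ 0.08813961 -0.00042598  0.19453807]
[0.47451986 0.11248429 0.32085036] [9.94290529e-01 1.06706215e-01 3.58541244e-04 8.94627047e-06] 14.675 [-0.98929084  0.87710829  0.1855089 ] 0.05223629217285155 [3.11215950e-03 4.76323156e-01 1.85486880e+00 7.80333237e-05
 8.09685621e-01 1.36003516e+00]
toolyaw -77.74904549068964
(np.float64(324.0000170197977), np.float64(217.3746853264486))
```

View pics/w8.png

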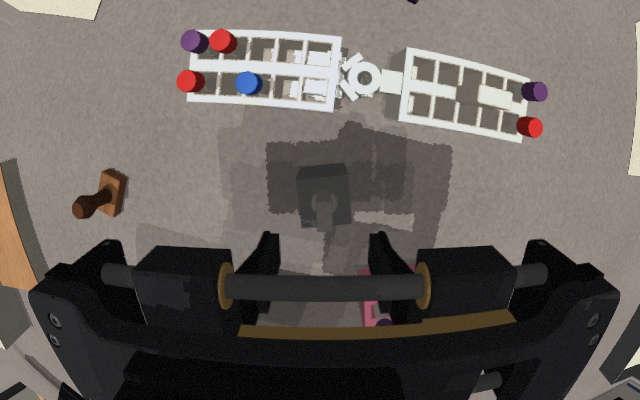

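```bash
python3 - <<'E'
from h import *
import pickle
o=pickle.load(open('w8.pkl','rb'))
q=lambda p,z=.06:onz('wrist',p,z,o)[:2]
D=[q(p) for p in [(341,37),(333,111),(188,99),(193,30)]];L=[q(p) for p in [(405,47),(400,121),(521,142),(529,79)]]
an=lambda v:np.degrees(np.arctan2(v[1],v[0]))
print(np.round(D,4).tolist(),np.round(L,4).tolist())
print('dock',an(D[3]-D[0]),an(D[2]-D[1]),'leaf',an(L[0]-L[3]),an(L[1]-L[2]))
print('bore',q((364,78),.058))
t=cv2.imread('pics/w8.png')[140:260,260:400]
t=cv2.convertScaleAbs(t,alpha=2.2)
cv2.imwrite('pics/c10.png',cv2.resize(t,None,fx=5,fy=5,interpolation=cv2.INTER_CUBIC))
E
```

```text
[[0.6091, 0.1285], [0.5506, 0.122], [0.5397, 0.2404], [0.5974, 0.2479]] [[0.6144, 0.0783], [0.5554, 0.0688], [0.5698, -0.0487], [0.6277, -0.0411]]
dock 95.61818793084045 95.26782986354192 leaf 96.37618403521883 96.99544377516216
bore [0.58153231 0.10410754]
```

View pics/c10.png

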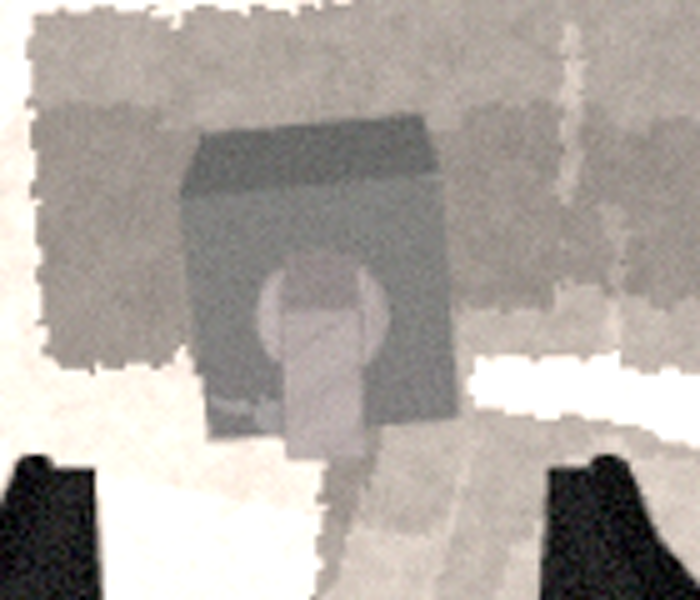

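```bash
python3 - <<'E'
from h import *
import pickle
o=pickle.load(open('w8.pkl','rb'));o1=pickle.load(open('w1.pkl','rb'))
g=lambda u,v:(260+u/5-.4,140+v/5-.4)
Rt=R.from_quat(o['tool_rot']).as_matrix()
P=onz('wrist',g(324,383),.088,o);C=onz('wrist',g(322,315),.056,o)
print('tab',P,'collar',C,'tool',Rt.T@(P-o['position']),Rt.T@(C-o['position']))
w4=lambda u,v:(220+u/4.4-.4,80+v/4.4-.4)
print(tri([ray('wrist',g(324,383),o),ray('wrist',w4(141,184),o1),ray('top',(220+285/4-.4,170+328/4-.4))]))
print('yaw',[np.degrees(np.arctan2(*(onz('wrist',g(*b),.088,o)-onz('wrist',g(*a),.088,o))[1::-1])) for a,b in [((285,455),(285,310)),((363,458),(361,312))]])
E
```

```text
tab [0.47547334 0.11240953 0.088     ] collar [0.47522914 0.11264878 0.056     ] tool [0.00075033 0.00025342 0.23285098] [ 5.39700762e-04 -3.52190764e-05  2.64850807e-01]
(array([0.47457034, 0.11234739, 0.08653624]), [np.float64(0.0003351194391157369), np.float64(0.0004633201002582381), np.float64(0.00016682710309290014)])
yaw [np.float64(11.807205863389404), np.float64(13.510543788633674)]
```

The pin is at (0.4753, 0.1125) with its tab top triangulated at 0.0865 (text 0.088) and yaw 12.5° against the tool's 12.2°. I'll descend and grip.

Emit:
drive_tool([
  [[0.025, 0, -0.7, 0, 0, 0], [0, 0, -0.9, 0, 0, 0], [0, 0, -0.8, 0, 0, 0], [0, 0, -0.5, 0, 0, 0], [0, 0, -0.26, 0, 0, 0], [0, 0, 0, 0, 0, 0]],
])

```text
time: 15.48
position: [0.4757, 0.1121, 0.2409]
tool_rot: [0.994, 0.106, -0.0, -0.0]
ft_force: [-0.1, -0.0, 0.0]
grip_width: 0.0521
```

Emit:
drive_tool([
  [[0, 0, 0, 0, 0, 0], [0, 0, 0, 0, 0, 0], [0, 0, 0, 0, 0, 0], [0, 0, 0, 0, 0, 0], [0, 0, 0, 0, 0, 0], [0, 0, 0, 0, 0, 0]],
], grip=1, force=30)

```text
time: 16.23
position: [0.4756, 0.1121, 0.2411]
tool_rot: [0.994, 0.106, 0.0, -0.0]
ft_force: [-1.0, -0.4, 0.8]
grip_width: 0.0117
```

Emit:
drive_tool([
  [[0, 0, 0.4, 0, 0, 0], [0, 0, 0.8, 0, 0, 0], [0, 0, 0.9, 0, 0, 0], [0, 0, 0.8, 0, 0, 0], [0, 0, 0, 0, 0, 0]],
])

```text
time: 16.85
position: [0.4759, 0.1122, 0.3151]
tool_rot: [0.994, 0.106, 0.002, 0.0]
ft_force: [0.8, 0.8, -1.9]
grip_width: 0.012
```

Emit:
drive_tool([
  [[0.6, -0.04, 0, 0, 0, 0], [0.8, -0.06, 0, 0, 0, 0], [0.8, -0.06, 0, 0, 0, 0], [0.8, -0.06, 0, 0, 0, 0], [0.7, -0.06, 0, 0, 0, 0], [0.5, -0.04, 0, 0, 0, 0], [0, 0, 0, 0, 0, 0]],
])

```text
time: 17.73
position: [0.5815, 0.1039, 0.3127]
tool_rot: [0.994, 0.106, -0.0, -0.0]
ft_force: [-0.5, -0.4, -0.7]
grip_width: 0.0112
```

```bash
python3 - <<'E'
from h import *
import pickle
o,im=snap('wrist','w9.png');pickle.dump(o,open('w9.pkl','wb'));print(o['position'],o['tool_rot'],o['time'],o['ft_force'],o['grip_width'])
snap('side','s9.png');snap('top','t9.png')
t=cv2.imread('pics/s9.png')[140:270,250:400]
cv2.imwrite('pics/c11.png',cv2.resize(t,None,fx=4.5,fy=4.5,interpolation=cv2.INTER_CUBIC))
for X in ([.5815,.1041,.058],[.5815,.1041,.076]): print(proj('wrist',X,o),proj('side',X))
E
```

```text
[0.58151321 0.10389248 0.31270809] [ 9.94414949e-01  1.05540966e-01 -1.13898833e-04 -5.32649486e-06] 17.725 [-0.48978342 -0.40414262 -0.68643716] 0.011248995052008324
(np.float64(323.802981326678), np.float64(207.15774653503905)) (np.float64(300.22357577315927), np.float64(191.87771051082865))
(np.float64(323.7927276011799), np.float64(215.16772206690013)) (np.float64(300.0234424962711), np.float64(185.76679444740884))
```

View pics/w9.png

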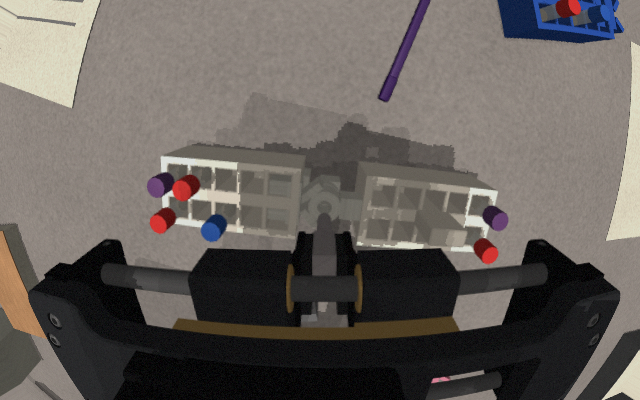

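View pics/c11.png

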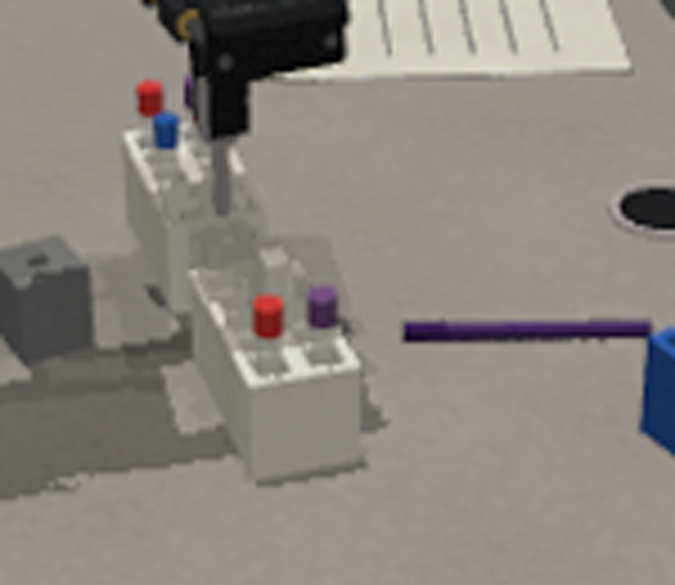

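```bash
python3 - <<'E'
import cv2
t=cv2.imread('pics/w9.png')[160:260,260:390]
t=cv2.convertScaleAbs(t,alpha=2.0)
cv2.imwrite('pics/c12.png',cv2.resize(t,None,fx=6,fy=5.9,interpolation=cv2.INTER_CUBIC))
t=cv2.imread('pics/s9.png')[150:210,270:330]
t=cv2.convertScaleAbs(t,alpha=1.8)
cv2.imwrite('pics/c13.png',cv2.resize(t,None,fx=10,fy=10,interpolation=cv2.INTER_CUBIC))
E
```

```text
(no output)
```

View pics/c12.png

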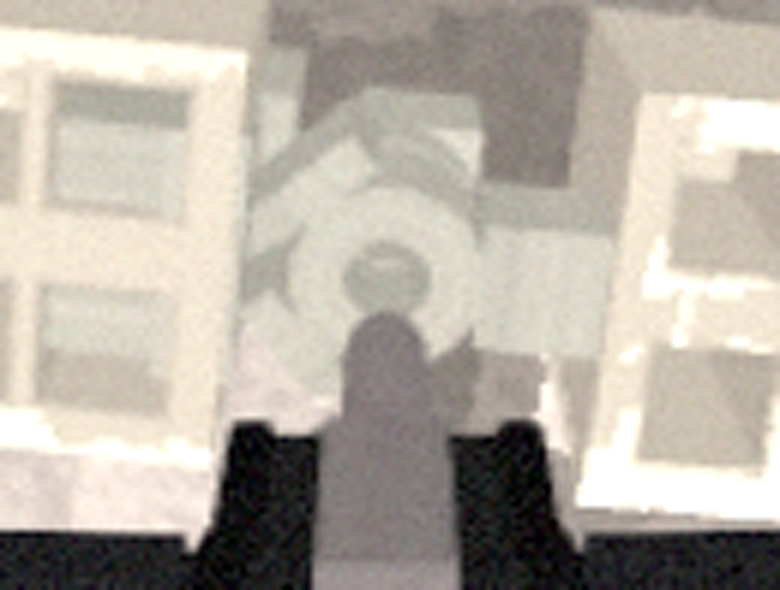

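View pics/c13.png

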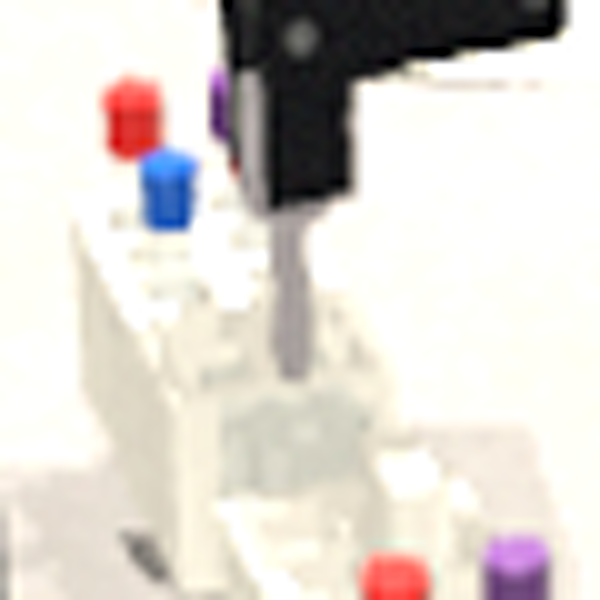

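```bash
python3 - <<'E'
from h import *
import pickle
o=pickle.load(open('w9.pkl','rb'));Rt=R.from_quat(o['tool_rot']).as_matrix();p=np.array(o['position'])
f=lambda u,v:(260+u/6-.4,160+v/5.9-.4)
for z in (.072,.0736,.075): P=onz('wrist',f(386,312),z,o);print(z,P,(Rt.T@(P-p))[:2]*1000)
B=onz('wrist',f(386,280),.058,o);print('bore',B,(Rt.T@(B-p))[:2]*1000)
# shank mid at z .0886 (15 above tip): silhouettes
for c in (343,423): P=onz('wrist',f(c,380),.085,o);print((Rt.T@(P-p))[:2]*1000)
# collar/finger pads columns
for c in (325,452): P=onz('wrist',f(c,470),.1237,o);print('collar?',(Rt.T@(P-p))[:2]*1000)
# side: tip vs bore in depth
g=lambda u,v:(270+u/10-.45,150+v/10-.45)
print(onz('side',g(293,380),.0736),)
E
```

```text
0.072 [0.58216559 0.10413527 0.072     ] [ 0.74306524 -0.09210647]
0.0736 [0.58275082 0.10426106 0.0736    ] [ 1.34129962 -0.0923034 ]
0.075 [0.58326289 0.10437112 0.075     ] [ 1.86475471 -0.09247572]
bore [0.58160575 0.10401533 0.058     ] [ 0.17367633 -0.09186357]
[-3.36278811 -5.3047533 ]
[-3.35857297  4.39539437]
collar? [ 2.75125898 -6.23793469]
collar? [2.75383052 6.55652302]
[0.5777392  0.09985821 0.0736    ]
```

```bash
python3 - <<'E'
from h import *
print(proj('side',[.592,.0015,.058]),(311.2,214.0));print(proj('side',[.5815,.104,.034]),(300.7,200.9))
print('pin tab',proj('side',[.4753,.1124,.088]),(257.6,185.8))
for dx in (-.002,-.001,0,.001): print(dx,proj('side',[.5815+dx,.104,.0736]))
E
```

```text
(np.float64(311.33896907656236), np.float64(212.6263646613295)) (311.2, 214.0)
(np.float64(300.49219476176506), np.float64(199.9121087847707)) (300.7, 200.9)
pin tab (np.float64(257.6230110413689), np.float64(184.32140423565096)) (257.6, 185.8)
-0.002 (np.float64(299.28010160162626), np.float64(186.68596961909606))
-0.001 (np.float64(299.6683430797979), np.float64(186.64582419399528))
0 (np.float64(300.0564937296931), np.float64(186.60568816083213))
0.001 (np.float64(300.4445535831819), np.float64(186.56556151631125))
```

The wrist crop gives bore (323.9,207.1) and tip (323.9,212.5). The tip sits about 1.3 mm short in tool x and is laterally right, and the side view agrees in sign. I'll shift 1.4 mm, lower to just above the bore and look again.

Emit:
drive_tool([
  [[0.055, 0.012, -0.25, 0, 0, 0], [0, 0, -0.2, 0, 0, 0], [0, 0, 0, 0, 0, 0], [0, 0, 0, 0, 0, 0]],
])

```text
time: 18.38
position: [0.5819, 0.1045, 0.3022]
tool_rot: [0.994, 0.106, -0.0, -0.0]
ft_force: [0.3, 0.4, -1.0]
grip_width: 0.0119
```

```bash
python3 - <<'E'
from h import *
import pickle
o,im=snap('wrist','w10.png');pickle.dump(o,open('w10.pkl','wb'));print(o['position'],o['tool_rot'],o['time'],o['ft_force'],o['grip_width'])
snap('side','s10.png')
t=cv2.imread('pics/w10.png')[160:260,260:390]
t=cv2.convertScaleAbs(t,alpha=2.0)
cv2.imwrite('pics/c14.png',cv2.resize(t,None,fx=6,fy=5.9,interpolation=cv2.INTER_CUBIC))
t=cv2.imread('pics/s10.png')[150:210,270:330]
t=cv2.convertScaleAbs(t,alpha=1.5)
cv2.imwrite('pics/c15.png',cv2.resize(t,None,fx=10,fy=10,interpolation=cv2.INTER_CUBIC))
E
```

```text
[0.58187811 0.10445014 0.30222251] [ 9.94395322e-01  1.05725789e-01 -2.90662471e-05 -2.32415090e-05] 18.375 [ 0.26242036  0.41139265 -0.99258134] 0.011932097908963027
```

View pics/c14.png

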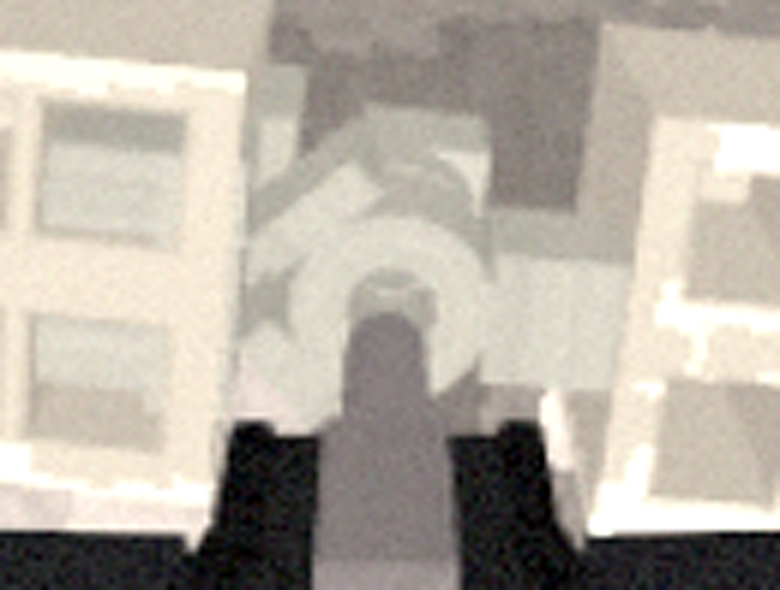

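View pics/c15.png

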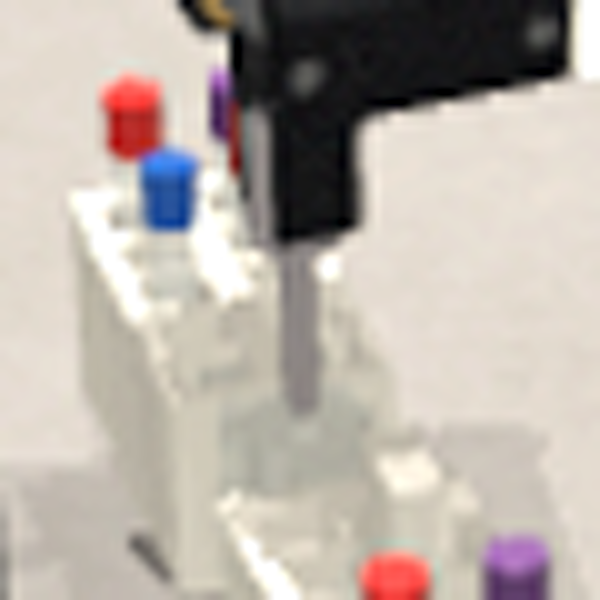

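```bash
python3 - <<'E'
from h import *
import pickle
o=pickle.load(open('w10.pkl','rb'));Rt=R.from_quat(o['tool_rot']).as_matrix();p=np.array(o['position'])
f=lambda u,v:(260+u/6-.4,160+v/5.9-.4)
T=lambda P:(Rt.T@(P-p))[:2]*1000
for z in (.0616,.0631,.0646): print(z,T(onz('wrist',f(384,312),z,o)))
print('prior bore',T(np.array([.5815,.1041,.058])))
print('ring L,R,top',T(onz('wrist',f(290,310),.058,o)),T(onz('wrist',f(487,310),.058,o)),T(onz('wrist',f(388,213),.058,o)))
print('bore far edge, L,R',T(onz('wrist',f(391,269),.058,o)),T(onz('wrist',f(349,300),.058,o)),T(onz('wrist',f(435,300),.058,o)))
E
```

```text
0.0616 [ 0.77648439 -0.34597266]
0.0631 [ 1.33729342 -0.34443355]
0.0646 [ 1.89810245 -0.34289444]
prior bore [-0.43036202  0.27559476]
ring L,R,top [ -0.30487002 -12.48684233] [-0.297722  12.9503143] [13.04556965  0.15763459]
bore far edge, L,R [5.40687947 0.54654451] [ 1.10553503 -4.85649596] [1.10801902 6.21812903]
```

Emit:
drive_tool([
  [[0.04, -0.02, 0, 0, 0, 0], [0, 0, 0, 0, 0, 0]],
])

```text
time: 18.73
position: [0.5831, 0.1039, 0.3024]
tool_rot: [0.994, 0.106, 0.0, 0.0]
ft_force: [0.3, -0.3, -0.0]
grip_width: 0.0117
```

Emit:
drive_tool([
  [[0, 0, -0.12, 0, 0, 0], [0, 0, -0.12, 0, 0, 0], [0, 0, 0, 0, 0, 0]],
])

```text
time: 19.1
position: [0.5827, 0.1039, 0.2958]
tool_rot: [0.994, 0.106, -0.001, -0.0]
ft_force: [-0.2, -0.4, -1.3]
grip_width: 0.0123
```

Emit:
drive_tool([
  [[0, 0, -0.1, 0, 0, 0], [0, 0, -0.1, 0, 0, 0], [0, 0, 0, 0, 0, 0]],
])

```text
time: 19.48
position: [0.5828, 0.104, 0.291]
tool_rot: [0.994, 0.106, -0.0, -0.0]
ft_force: [0.4, -0.4, -0.5]
grip_width: 0.0119
```

```bash
python3 - <<'E'
from h import *
import pickle
o,im=snap('wrist','w11.png');pickle.dump(o,open('w11.pkl','wb'));print(o['position'],o['ft_force'],o['moment'])
t=cv2.imread('pics/w11.png')[160:260,260:390]
t=cv2.convertScaleAbs(t,alpha=2.0)
cv2.imwrite('pics/c16.png',cv2.resize(t,None,fx=6,fy=5.9,interpolation=cv2.INTER_CUBIC))
E
```

```text
[0.58280343 0.10395125 0.29095155] [ 0.38930056 -0.35549539 -0.52061412] [-0.05033409  0.15007432 -0.0330126 ]
```

View pics/c16.png

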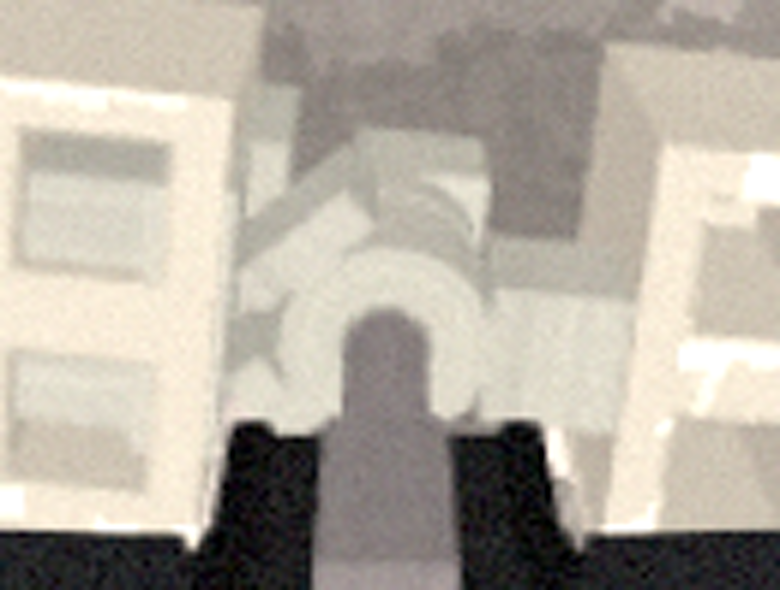

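The crop shows the tip entered the bore, shank column 385 against ring centre 383, with no force. I'll continue in small steps.

Emit:
drive_tool([
  [[0, 0, -0.1, 0, 0, 0], [0, 0, -0.1, 0, 0, 0], [0, 0, 0, 0, 0, 0]],
])

```text
time: 19.9
position: [0.5828, 0.1039, 0.286]
tool_rot: [0.994, 0.106, -0.0, -0.0]
ft_force: [0.5, 1.2, -0.3]
grip_width: 0.0117
```

Emit:
drive_tool([
  [[0, 0, -0.1, 0, 0, 0], [0, 0, -0.1, 0, 0, 0], [0, 0, 0, 0, 0, 0]],
])

```text
time: 20.27
position: [0.5828, 0.1039, 0.2809]
tool_rot: [0.994, 0.106, -0.0, -0.0]
ft_force: [0.4, -0.9, -0.9]
grip_width: 0.0122
```

Emit:
drive_tool([
  [[0, 0, -0.08, 0, 0, 0], [0, 0, -0.08, 0, 0, 0], [0, 0, 0, 0, 0, 0]],
])

```text
time: 20.65
position: [0.5828, 0.1039, 0.277]
tool_rot: [0.994, 0.106, -0.0, -0.0]
ft_force: [-0.1, 0.6, -1.0]
grip_width: 0.0119
```

Emit:
drive_tool([
  [[0, 0, -0.08, 0, 0, 0], [0, 0, -0.08, 0, 0, 0], [0, 0, 0, 0, 0, 0]],
])

```text
time: 21.02
position: [0.5828, 0.1039, 0.273]
tool_rot: [0.994, 0.106, -0.0, -0.0]
ft_force: [0.2, 0.2, -1.2]
grip_width: 0.0116
```

Emit:
drive_tool([
  [[0, 0, -0.08, 0, 0, 0], [0, 0, -0.08, 0, 0, 0], [0, 0, 0, 0, 0, 0]],
])

```text
time: 21.4
position: [0.5828, 0.1039, 0.269]
tool_rot: [0.994, 0.106, -0.0, -0.0]
ft_force: [-0.2, 0.3, -0.9]
grip_width: 0.0117
```

Emit:
drive_tool([
  [[0, 0, -0.08, 0, 0, 0], [0, 0, -0.08, 0, 0, 0], [0, 0, 0, 0, 0, 0]],
])

```text
time: 21.78
position: [0.5828, 0.1039, 0.265]
tool_rot: [0.994, 0.106, -0.0, -0.0]
ft_force: [0.6, 0.4, -0.8]
grip_width: 0.0121
```

Emit:
drive_tool([
  [[0, 0, -0.08, 0, 0, 0], [0, 0, -0.08, 0, 0, 0], [0, 0, 0, 0, 0, 0]],
])

```text
time: 22.15
position: [0.5828, 0.1039, 0.261]
tool_rot: [0.994, 0.106, -0.0, -0.0]
ft_force: [0.3, -0.4, -0.8]
grip_width: 0.0122
```

Emit:
drive_tool([
  [[0, 0, -0.06, 0, 0, 0], [0, 0, -0.06, 0, 0, 0], [0, 0, 0, 0, 0, 0]],
])

```text
time: 22.52
position: [0.5829, 0.104, 0.2581]
tool_rot: [0.994, 0.106, -0.0, -0.0]
ft_force: [-0.7, 0.1, -0.7]
grip_width: 0.0118
```

Emit:
drive_tool([
  [[0, 0, -0.06, 0, 0, 0], [0, 0, -0.06, 0, 0, 0], [0, 0, 0, 0, 0, 0]],
])

```text
time: 22.9
position: [0.5831, 0.1037, 0.2552]
tool_rot: [0.994, 0.106, 0.0, 0.0]
ft_force: [0.6, -1.0, -0.9]
grip_width: 0.0116
```

Emit:
drive_tool([
  [[0, 0, -0.06, 0, 0, 0], [0, 0, -0.06, 0, 0, 0], [0, 0, 0, 0, 0, 0]],
])

```text
time: 23.28
position: [0.583, 0.1036, 0.2522]
tool_rot: [0.994, 0.106, 0.0, 0.0]
ft_force: [-0.5, -2.9, -0.1]
grip_width: 0.0113
```

Emit:
drive_tool([
  [[0, 0, -0.04, 0, 0, 0], [0, 0, -0.04, 0, 0, 0], [0, 0, 0, 0, 0, 0]],
])

```text
time: 23.65
position: [0.583, 0.1038, 0.25]
tool_rot: [0.994, 0.106, 0.0, 0.0]
ft_force: [1.0, -3.9, 0.4]
grip_width: 0.0116
```

Emit:
drive_tool([
  [[0, 0, -0.04, 0, 0, 0], [0, 0, 0, 0, 0, 0]],
])

```text
time: 23.9
position: [0.583, 0.1039, 0.2491]
tool_rot: [0.994, 0.106, 0.0, 0.0]
ft_force: [0.7, -4.1, -0.1]
grip_width: 0.0119
```

Emit:
drive_tool([
  [[0, 0, -0.04, 0, 0, 0], [0, 0, 0, 0, 0, 0]],
])

```text
time: 24.15
position: [0.5829, 0.1039, 0.2481]
tool_rot: [0.994, 0.106, 0.0, 0.0]
ft_force: [0.8, -3.9, 0.1]
grip_width: 0.0116
```

Emit:
drive_tool([
  [[0, 0, -0.03, 0, 0, 0], [0, 0, 0, 0, 0, 0]],
])

```text
time: 24.4
position: [0.5829, 0.1039, 0.2474]
tool_rot: [0.994, 0.106, -0.0, 0.0]
ft_force: [1.2, -3.8, -1.0]
grip_width: 0.0121
```

Emit:
drive_tool([
  [[0, 0, -0.03, 0, 0, 0], [0, 0, 0, 0, 0, 0]],
])

```text
time: 24.65
position: [0.5829, 0.1039, 0.2471]
tool_rot: [0.994, 0.106, 0.0, 0.0]
ft_force: [-0.5, -3.9, 3.6]
grip_width: 0.0119
```

Emit:
drive_tool([
  [[0, 0, -0.02, 0, 0, 0], [0, 0, 0, 0, 0, 0]],
])

```text
time: 24.9
position: [0.5829, 0.104, 0.2471]
tool_rot: [0.994, 0.106, 0.0, 0.0]
ft_force: [-0.5, -4.1, 6.0]
grip_width: 0.0115
```

```bash
python3 - <<'E'
from h import *
import pickle
o,im=snap('wrist','w12.png');pickle.dump(o,open('w12.pkl','wb'));print(o['position'],o['ft_force'],o['moment'],o['grip_width'])
snap('side','s12.png')
t=cv2.imread('pics/w12.png')[160:260,260:390]
t=cv2.convertScaleAbs(t,alpha=2.0)
cv2.imwrite('pics/c17.png',cv2.resize(t,None,fx=6,fy=5.9,interpolation=cv2.INTER_CUBIC))
t=cv2.imread('pics/s12.png')[150:210,270:330]
t=cv2.convertScaleAbs(t,alpha=1.5)
cv2.imwrite('pics/c18.png',cv2.resize(t,None,fx=10,fy=10,interpolation=cv2.INTER_CUBIC))
E
```

```text
[0.58290361 0.10396938 0.24707268] [-0.4670862  -4.07269149  6.0431491 ] [-0.9597496   0.34254085  0.07036703] 0.011463046649546078
```

View pics/c17.png

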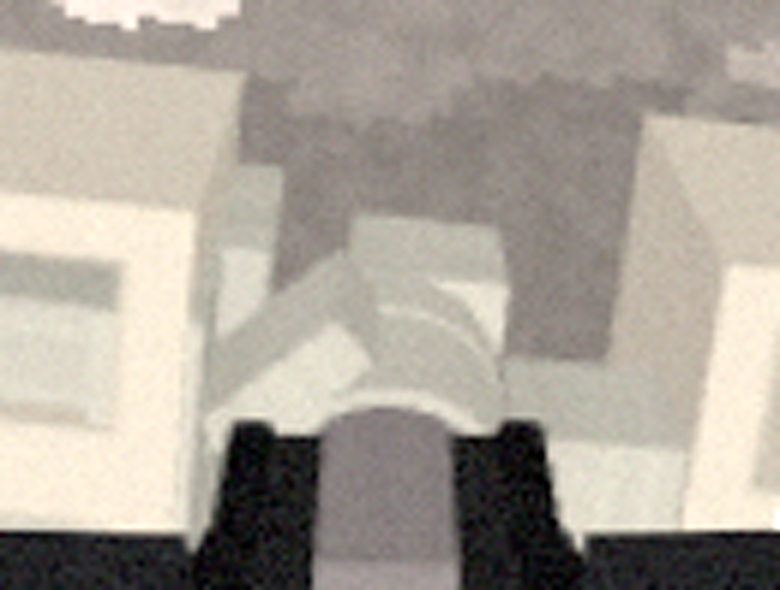

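View pics/c18.png

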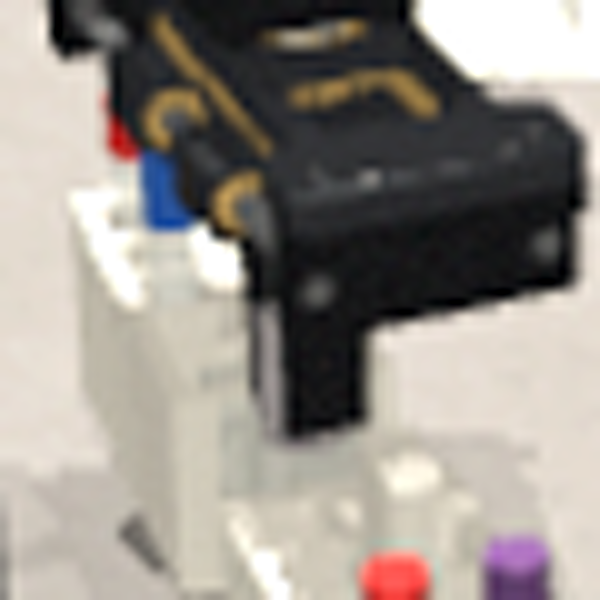

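Stop felt at TCP z 0.2471, exactly the predicted home height, and fz rises to 6 N; in the crop the collar meets the knuckle top. I'll press slightly more, ease off and release.

Emit:
drive_tool([
  [[0, 0, -0.03, 0, 0, 0], [0, 0, 0, 0, 0, 0]],
])

```text
time: 25.25
position: [0.5829, 0.104, 0.247]
tool_rot: [0.994, 0.106, 0.0, 0.0]
ft_force: [-2.4, -3.7, 11.1]
grip_width: 0.0119
```

Emit:
drive_tool([
  [[0, 0, 0.03, 0, 0, 0], [0, 0, 0, 0, 0, 0]],
])

```text
time: 25.5
position: [0.5829, 0.104, 0.247]
tool_rot: [0.994, 0.106, 0.0, 0.0]
ft_force: [-1.0, -3.2, 7.8]
grip_width: 0.0117
```

Emit:
drive_tool([
  [[0, 0, 0, 0, 0, 0], [0, 0, 0, 0, 0, 0], [0, 0, 0, 0, 0, 0], [0, 0, 0, 0, 0, 0]],
], grip=0.5)

```text
time: 26.0
position: [0.5828, 0.1042, 0.2459]
tool_rot: [0.994, 0.106, -0.0, -0.0]
ft_force: [0.1, 0.7, -0.6]
grip_width: 0.0404
```

Emit:
drive_tool([
  [[0, 0, 0.5, 0, 0, 0], [0, 0, 1, 0, 0, 0], [0, 0, 1, 0, 0, 0], [0, 0, 0.5, 0, 0, 0], [0, 0, 0, 0, 0, 0]],
])

```text
time: 26.62
position: [0.5832, 0.104, 0.3225]
tool_rot: [0.994, 0.106, 0.001, 0.0]
ft_force: [0.1, -0.4, -0.4]
grip_width: 0.0435
```

```bash
python3 - <<'E'
from h import *
import pickle
o,im=snap('wrist','w13.png');pickle.dump(o,open('w13.pkl','wb'));print(o['position'],o['ft_force'],o['grip_width'],o['time'])
snap('side','s13.png')
t=cv2.imread('pics/w13.png')[150:260,240:400]
t=cv2.convertScaleAbs(t,alpha=1.8)
cv2.imwrite('pics/c19.png',cv2.resize(t,None,fx=5,fy=5,interpolation=cv2.INTER_CUBIC))
t=cv2.imread('pics/s13.png')[150:210,270:330]
t=cv2.convertScaleAbs(t,alpha=1.3)
cv2.imwrite('pics/c20.png',cv2.resize(t,None,fx=10,fy=10,interpolation=cv2.INTER_CUBIC))
E
```

```text
[0.5831544  0.10396118 0.32249853] [ 0.07422378 -0.38971012 -0.41164353] 0.043494112131991 26.625
```

View pics/c19.png

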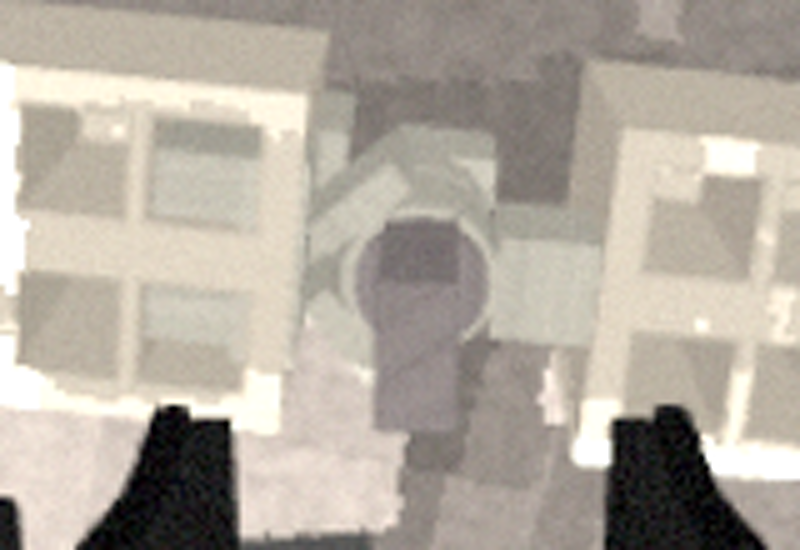

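View pics/c20.png

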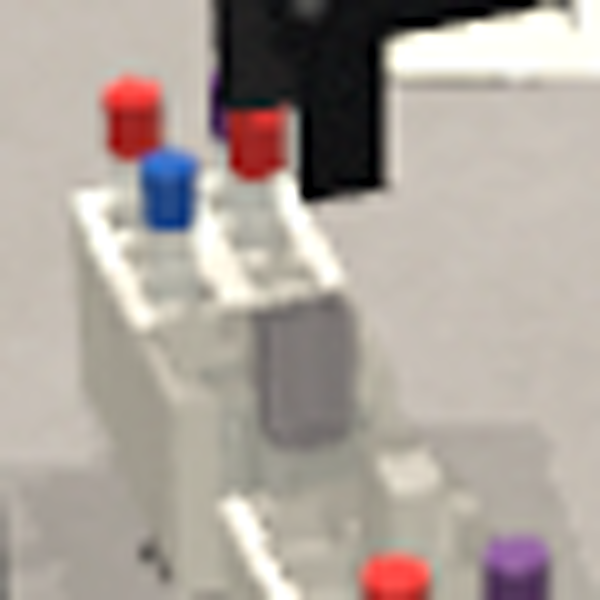

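The collar sits concentric on the upper knuckle and the tab is upright at (419,356) in the crop. I'll back off for a second view, to triangulate its height and check that the leaf is flat.

Emit:
drive_tool([
  [[0, 0, 0.8, 0, 0, 0], [-0.8, 0, 0.8, 0, 0, 0], [-1, 0, 0.6, 0, 0, 0], [-1, 0, 0.4, 0, 0, 0], [-0.6, 0, 0, 0, 0, 0], [0, 0, 0, 0, 0, 0], [0, 0, 0, 0, 0, 0]],
])

```text
time: 27.6
position: [0.4987, 0.1039, 0.3857]
tool_rot: [0.994, 0.106, 0.0, 0.0]
ft_force: [-0.5, -0.6, 0.8]
grip_width: 0.0434
```

```bash
python3 - <<'E'
from h import *
import pickle
o,im=snap('wrist','w14.png');pickle.dump(o,open('w14.pkl','wb'));print(o['position'],o['ft_force'],o['grip_width'],o['time'])
snap('side','s14.png');snap('top','t14.png')
X=np.array([.5815,.104,.094]);print(proj('wrist',X,o),proj('side',X))
u,v=map(int,proj('wrist',X,o))
t=cv2.imread('pics/w14.png')[max(0,v-60):v+60,u-70:u+70];print(max(0,v-60),u-70)
t=cv2.convertScaleAbs(t,alpha=1.6)
cv2.imwrite('pics/c21.png',cv2.resize(t,None,fx=5,fy=5,interpolation=cv2.INTER_CUBIC))
t=cv2.imread('pics/s14.png')[140:260,250:370]
cv2.imwrite('pics/c22.png',cv2.resize(t,None,fx=5,fy=5,interpolation=cv2.INTER_CUBIC))
E
```

```text
[0.49870797 0.10385816 0.385724  ] [-0.52718297 -0.61038262  0.83478182] 0.04340971458653503 27.6
(np.float64(343.94476197749907), np.float64(104.69004164393664)) (np.float64(299.8266767028734), np.float64(179.58701755804637))
44 273
```

View pics/c21.png

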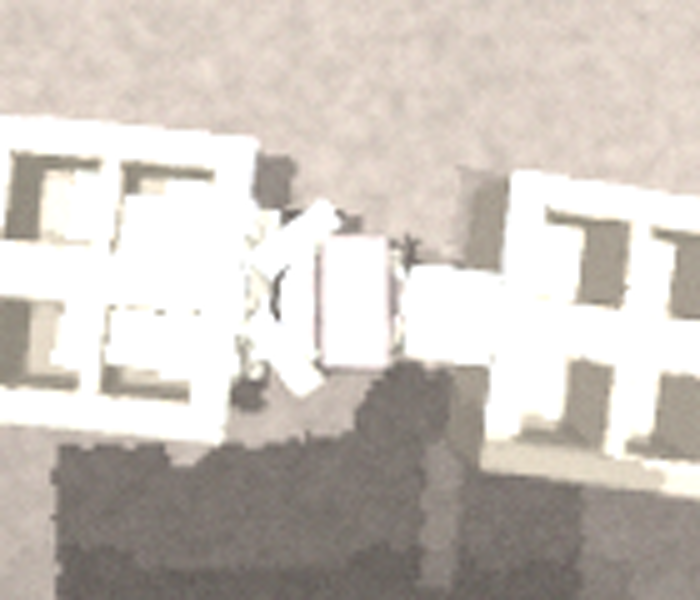

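View pics/c22.png

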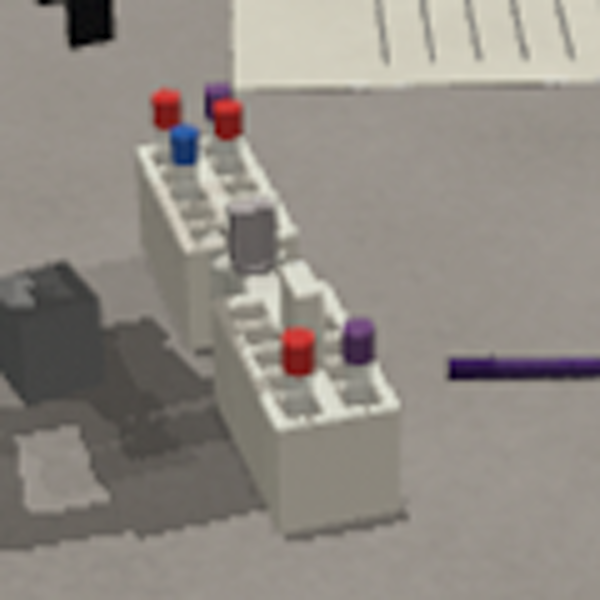

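View pics/t14.png

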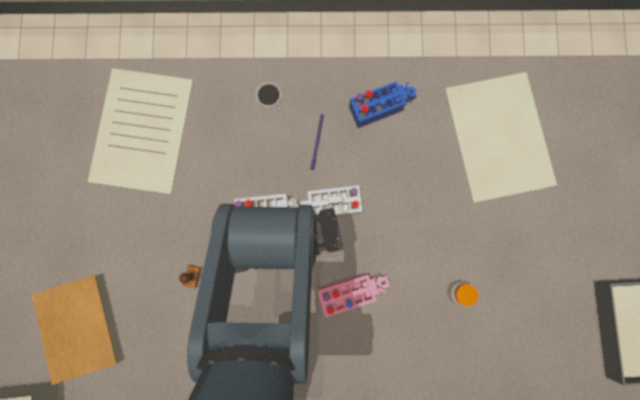

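```bash
python3 - <<'E'
from h import *
import pickle
a=pickle.load(open('w13.pkl','rb'));b=pickle.load(open('w14.pkl','rb'))
print('tab top',tri([ray('wrist',(323.4,220.8),a),ray('wrist',(343.4,104.0),b)]),tri([ray('wrist',(343.4,104.0),b),ray('side',(299.8,180.4-1.2))]))
# leaf corner near hinge (-x): w14 and w13
f=lambda p:(273+p[0]/5-.4,44+p[1]/5-.4); g=lambda p:(240+p[0]/5-.4,150+p[1]/5-.4)
print('leaf corners',tri([ray('wrist',f((513,173)),b),ray('wrist',g((622,128)),a)]))
# side: leaf far -y end top corners & bottom corners
s=lambda p:(250+p[0]/5-.4,140+p[1]/5-.4-1.2)
for p,z in [((275,433),.06),((400,402),.06),((283,535),0),((402,512),0)]: print(onz('side',s(p),z).round(4))
print(robot.get_obs()['time'])
E
```

```text
tab top (array([0.58200702, 0.10429895, 0.0926992 ]), [np.float64(0.00021375981957034575), np.float64(0.00021375981957034702)]) (array([0.5817734 , 0.10466778, 0.09473501]), [np.float64(0.00021130403747770849), np.float64(0.00021130403747776687)])
leaf corners (array([0.61471515, 0.07749235, 0.05942749]), [np.float64(0.00011059831736664974), np.float64(0.00011059831736662163)])
[ 0.567  -0.0502  0.06  ]
[ 0.6286 -0.0366  0.06  ]
[ 0.5698 -0.0479  0.    ]
[ 0.6287 -0.0411  0.    ]
27.75
```

Tab top triangulates at 0.0927 to 0.0947 m (0.094 when home). The leaf's corners lie at 0.0594 m and on the counter, and the bystanders are where they were. I'll hand in.

```bash
python3 - <<'E'
from rig import robot
print(robot.hand_in())
E
```

```text
the job is handed in; nothing more can be done
None
```

I joined the two halves and pressed the pin home, then handed in at about 28 s; the hand-in gave no verdict.

- **Leaf:** I carried it about 1 mm clear of the counter into the V saddle and felt it stop, with at most about 8 N at the wrist. I then lowered it and released it. My last views showed it standing flat, with its block top at 59.4 mm (60 expected).
- **Pin:** It went through both knuckles. The spring pad showed as about 4 N sideways, and the collar stopped at the height I had predicted, with a peak press of about 11 N. After release, its tab top measured 92.7 and 94.7 mm in two checks (94 expected), about 0.5 mm from the knuckle's axis.
- **Bystanders:** The jar, the pen and the stamp looked unmoved in the last overhead view.

**What disagreed:**
- The side camera reads about 1 px low, and I allowed for that.
- The pin sat about 1 mm off the tool axis in the grip, which I corrected by eye before inserting it.
- The vertical drag I felt was only about 1 N, not the 3 to 8 N described. I relied on the hard stop and the measured height instead.

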